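# Put the tin-candle gauges back in their foam tray

## Robot

A 7-joint arm with a two-finger parallel gripper is mounted at the origin on the work surface. World frame = base frame: x ahead of the robot, y to its left, z up, the work surface at z = 0. Lengths are in m, angles in degrees, forces in N, time in s.
With the tool pointing down it reaches from about 0.425 to 0.875 m from the base axis. Payload 8.4 kg.
Tool frame: the origin (TCP) lies at the very end of the fingers, on their centre line; the grasp point (between the pads) lies 19 mm behind it (tcp_to_grasp is the distance from the TCP to the grasp point, in m); z points along the fingers, y is the line along which they close (so a half turn about z gives the same grasp; the last joint's range is limited). The gripper opens to 87 mm and grips with 3 to 60 N. Pads are 19 mm wide; open, the fingers measure 117 mm over their backs; the gripper's body (75 mm by 190 mm) begins 51 mm behind the grasp point.
Start: joints at [-69.282, 19.091, 2.286, 83.961, -0.768, 76.965, -3.352], TCP at [0.289, 0.582, 0.223] pointing down, gripper open.
Joint ranges: [-147.57, 147.57], [-21.85, 119.76], [-74.77, 79.35], [14.55, 137.4], [-85.83, 265.84], [4.83, 119.75], [-152.11, 152.11]. Speed limits (degrees/s): [127.2, 127.2, 159.86, 159.86, 180, 180, 180].

## Interface

Orientations are given as [roll, pitch, yaw] about the fixed x, y, z axes, in that order (R = Rz(yaw) Ry(pitch) Rx(roll)).
In Python, from cell import * gives the robot as it stands. The module is installed in compiled form; this text tells all that it offers.
- The arm moves only by the shell command python3 -m jog 'ROWS' [FORCE]. ROWS is JSON, a list of rows, each a list of 3 entries, a list of its own where there are three numbers: the shift along the tool's x, y, z in m, then the turn, a rotation vector about the tool's x, y, z in rad, then the opening, from 0 (shut) to 1 (fully open). In form: [[[tx, ty, tz], [ax, ay, az], gripper], ...]. A call has 1 to 20 rows; each row shifts and turns the commanded pose from where the row before left it, along the tool's axes as they then stand; what a row does not reach is not made up. A row lasts 1/12 s, in which the tool goes at most 41.7 mm and 7.16 degrees, less where a joint would pass 70% of its speed; a pose out of reach is approached as far as the arm can. A call with a gripper value outside its range is refused whole. The fingers move at their own pace and stop on an object; FORCE is the grip in N (left out, the last holds). Time passes only in rows, so rows that do not move let the fingers close. It gives the time, the measured TCP pose, the force, the opening and the grip force at its end, in the units of the state.
- read_state(): the state, without advancing time (a new reading comes with each control period).
- read_camera(name): name is "scene" or "side" or "wrist"; returns (picture, depth): 420x560x3 uint8, red, green, blue; 420x560 float32, m along the optical axis (not along the pixel's ray), 0 where there is no reading.
- camera_info(name): a dict with "intrinsics" (3x3 intrinsics, pixels), "position" and "attitude" of the camera in the world; the wrist camera has in their place "hand_eye" (4x4, takes a point from camera to tool coordinates, whose origin is the TCP and whose axes are the flange's). Camera axes: x right, y down, z forward; pixel columns grow to the right and rows downward; lengths in m; the calibration is good to about 2 mm. A picture is of the moment at which its call begins: read the wrist's pose just before it. camera_info takes no time and is no camera call.
- job_done(): hands the job in; it is judged then, once.
The state is a dict: "time_s": time; "q": joint angles; "dq": joint speeds; "tau": joint torques, N m; "ee_pos": TCP position; "tool_rot": TCP orientation; "ft_force": force on the tool from outside, world axes, zero at the start; "ft_torque": the same for the moment, N m; "grip_width": finger opening in m; "grasp_force": force on a finger pad.
Only numpy, scipy, OpenCV 4.12 (cv2) and the standard library are available. Lean on these libraries where they do the work, as an engineer would, in place of code of your own. Each camera call takes 0.05 s, during which the arm holds its last target. There are 200 camera calls.

## Task

Take the cover off the foam-lined tray and lay it flat on the cardboard square, then press every aluminium gauge and bracket lying on the table (three or four of the T, L, U and Z shapes) fully home into the foam cutout of its own shape. Finally set the cover back on the tray so that it sits level on the rim, with its corner blocks inside, and leave the other things on the table where they are.

Things in the scene. Friction and masses are not known exactly. Their poses are not given: they have to be found in the camera images.
- tee_mid (a point): T gauge, a plain aluminium block 32 mm tall, about 0.12 kg, T-shaped: stem 40 mm long and 16 mm wide along the part's own x, from x=-22 to +18 about the point; crossbar 16 mm (x=+18 to +34) by 56 mm (y=-28 to +28). The point lies half-way up (16 mm above the underside) on the middle line of the 16 mm wide bar where it is best gripped, across y (y = -8 to +8 there, free space on both sides). z up. May be absent (None).
- ell_mid (a point): L bracket, a plain aluminium block 32 mm tall, about 0.12 kg, L-shaped: long arm 58 mm by 16 mm along its own x, from x=-22 to +36 about the point; short arm 16 mm wide (x=+20 to +36) reaching to y=+36. The point lies half-way up (16 mm above the underside) on the middle line of the 16 mm wide bar where it is best gripped, across y (y = -8 to +8 there, free space on both sides). z up. May be absent (None).
- yoke_mid (a point): U caliper, a plain aluminium block 32 mm tall, about 0.12 kg, U-shaped: base bar 62 mm by 16 mm along its own x, from x=-31 to +31 about the point; two legs 16 mm wide at its ends reaching to y=+36, with a 30 mm gap between them. The point lies half-way up (16 mm above the underside) on the middle line of the 16 mm wide bar where it is best gripped, across y (y = -8 to +8 there, free space on both sides). z up. May be absent (None).
- zed_mid (a point): Z bracket, a plain aluminium block 32 mm tall, about 0.12 kg, Z-shaped: middle bar 68 mm by 16 mm along its own x, from x=-34 to +34 about the point; one arm 16 mm wide at the +x end reaching to y=+27, one at the -x end reaching to y=-27; the same after a half turn. The point lies half-way up (16 mm above the underside) on the middle line of the 16 mm wide bar where it is best gripped, across y (y = -8 to +8 there, free space on both sides). z up. May be absent (None).
- tee_home (a point): Where the T gauge's point lies, with the same axes, when it is home in its cutout: same outline with 1.5 mm to spare all round, 18 mm deep, hard floor, mouth (foam top) 2 mm above this point; a seated part stands 14 mm proud. Springy foam flanks pinch the bar here, so its weight alone leaves it about 12 mm high: press with 4 to 8 N until it meets the floor; then it stays.
- ell_home (a point): Where the L bracket's point lies, with the same axes, when it is home in its cutout: same outline with 1.5 mm to spare all round, 18 mm deep, hard floor, mouth (foam top) 2 mm above this point; a seated part stands 14 mm proud. Springy foam flanks pinch the bar here, so its weight alone leaves it about 12 mm high: press with 4 to 8 N until it meets the floor; then it stays.
- yoke_home (a point): Where the U caliper's point lies, with the same axes, when it is home in its cutout: same outline with 1.5 mm to spare all round, 18 mm deep, hard floor, mouth (foam top) 2 mm above this point; a seated part stands 14 mm proud. Springy foam flanks pinch the bar here, so its weight alone leaves it about 12 mm high: press with 4 to 8 N until it meets the floor; then it stays.
- zed_home (a point): Where the Z bracket's point lies, with the same axes, when it is home in its cutout: same outline with 1.5 mm to spare all round, 18 mm deep, hard floor, mouth (foam top) 2 mm above this point; a seated part stands 14 mm proud. Springy foam flanks pinch the bar here, so its weight alone leaves it about 12 mm high: press with 4 to 8 N until it meets the floor; then it stays.
- tray_rim (a point): Foam-lined square plywood tray, fixed to the table, 190 mm by 190 mm outside, 178 mm inside, walls 6 mm thick and 44 mm high. The point is the centre of the mouth, level with the rim's top, 44 mm above the table; x and y run along the walls, z up. The foam's top is 16 mm below the rim: four grey blocks 88 mm square, in changing order, one cutout each.
- cover_plate (a point): Loose plywood cover, 0.25 kg: plate 190 mm square, 5 mm thick, x and y along its edges, z up. The point is the centre of the plate's underside. Four corner blocks under it, 6 mm deep, drop inside the tray's walls with 3 mm to spare; seated, this point is at the centre of the tray's mouth, level with the rim, 2 mm above parts that are home. Fits in any quarter turn. Starts seated on the tray.
- cover_grip (a point): Centre of the cover's handle: a wooden bar on the middle of the plate, 80 mm long along the cover's x, 16 mm wide along y, 34 mm high. The point is 22 mm above the plate's underside, 28 mm above the bottom of the corner blocks and 17 mm below the handle's top.
- pad_top (a point): Centre of the top face of a flat square of brown cardboard, 220 mm by 220 mm, 3 mm thick, fixed to the table; x and y along its edges, z up. The cover laid on it stands on its corner blocks, its plate's underside 6 mm above this point.
- low_tin: Bystander: open low tin, 84 mm across, 45 mm high; origin at the centre of its underside.
- low_candle: Bystander: low tin filled with a cardboard coil, 84 mm across, 46 mm high, a paper tab standing 20 mm above; origin at the centre of its underside.
- tin_disc: Bystander: loose flat tin disc, 72 mm across, 4 mm thick; origin at the centre of its underside.
- tape: Bystander: paper ring (roll of tape), 90 mm across, 22 mm high; origin at the centre of its underside.
- scissors: Bystander: pair of scissors, 190 mm long along its x, 50 mm wide, 12 mm high; origin under its middle.
Not all that is in view belongs to the job. Leave any yellow look-alike of the part that bears tee_mid alone.

How it is judged:
By the outcome, as a careful person would: the job done as asked, in the order asked, and still so for the second after the job is handed in, with the robot touching nothing.
Of tee, ell, yoke, zed only 3 to 4 are there at a start; the rules pass over those that are not, and their reading is None.
At some moment in a run one of tee, ell, yoke, zed may be knocked a few centimetres aside while the robot is not near it.
Once in a run the grip may slacken for a moment while it holds something.
It also fails if it takes over 210 s, if anything falls off the work surface, if the arm or the gripper's body presses on something with over 40 N, if the wrist force passes 120 N, or if a joint passes its speed limit or range.

## Working session

There is one attempt and no reset: what is moved stays moved. The work goes in short steps, Python scripts to look and compute and a shell command to move; the robot and the scene stay as the last step left them, time stands still between calls to the robot, and variables do not carry over. Pictures are saved under pics/ and viewed, at most 14 in all, crops included, and the job is handed in when it is done.

```bash
mkdir -p pics
cat > h.py <<'E'
from cell import *
import numpy as np, cv2
from scipy.spatial.transform import Rotation as R
def cam(name):
    s=read_state(); ci=camera_info(name); im,d=read_camera(name)
    K=np.array(ci['intrinsics'])
    if name=='wrist':
        T=np.eye(4);T[:3,:3]=R.from_euler('xyz',s['tool_rot'],degrees=True).as_matrix();T[:3,3]=s['ee_pos']
        T=T@np.array(ci['hand_eye'])
    else:
        T=np.eye(4);a=np.array(ci['attitude']);T[:3,:3]=a if a.shape==(3,3) else R.from_euler('xyz',a,degrees=True).as_matrix();T[:3,3]=ci['position']
    return im,d,K,T
def ray(px,K,T,z):
    px=np.atleast_2d(px).astype(float)
    r=(np.linalg.inv(K)@np.c_[px,np.ones(len(px))].T).T@T[:3,:3].T
    o=T[:3,3]; return o+r*((z-o[2])/r[:,2])[:,None]
def cloud(d,K,T):
    v,u=np.mgrid[:d.shape[0],:d.shape[1]]
    p=np.stack([(u-K[0,2])/K[0,0]*d,(v-K[1,2])/K[1,1]*d,d],-1)
    return p@T[:3,:3].T+T[:3,3]
def proj(P,K,T):
    p=(np.atleast_2d(P)-T[:3,3])@T[:3,:3]; q=p@K.T; return q[:,:2]/q[:,2:]
def save(n,im): cv2.imwrite('pics/'+n+'.png',im[...,::-1])
E
python3 - <<'E'
from h import *
print(read_state())
for n in ('scene','side','wrist'):
    im,d,K,T=cam(n); save(n+'0',im); print(n,camera_info(n)); np.savez(n+'0.npz',im=im,d=d,K=K,T=T)
a=[cv2.imread('pics/%s0.png'%n) for n in('scene','side')]
E
```

```text
{'time_s': 0.0, 'q': array([-69.28400817,  19.13121918,   2.28502891,  84.01090987,
        -0.76518519,  76.96700713,  -3.35204917]), 'dq': array([-0.01878469,  0.06640012,  0.03313387, -0.02572532,  0.05334312,
       -0.02343947, -0.03610786]), 'tau': array([-1.36745872e-03, -6.56347203e+01,  1.33376744e+00, -4.03800130e+01,
       -6.00066246e-02,  4.47990198e-02,  1.43973361e-04]), 'ee_pos': array([0.28884357, 0.5817636 , 0.22166677]), 'tool_rot': array([-1.79906478e+02,  8.99588381e-03,  1.53599223e+02]), 'ft_force': array([-0.43147678,  0.21028311,  0.30381646]), 'ft_torque': array([ 0.02782987, -0.02069575,  0.02190647]), 'grasp_force': 0.0, 'grip_width': 0.08714854767375416}
scene {'intrinsics': array([[443.06255663,   0.        , 280.33528423],
       [  0.        , 443.06255663, 203.54014597],
       [  0.        ,   0.        ,   1.        ]]), 'position': array([ 1.25498796, -0.33463896,  0.92049963]), 'attitude': array([-138.10747185,   -0.99875713,   63.55581719])}
side {'intrinsics': array([[545.49218106,   0.        , 285.23542695],
       [  0.        , 545.49218106, 212.59812645],
       [  0.        ,   0.        ,   1.        ]]), 'position': array([ 0.2132762 , -1.22308761,  0.86346615]), 'attitude': array([-121.71074608,    0.76661737,  -15.21473608])}
wrist {'intrinsics': array([[315.2190856 ,   0.        , 279.67048304],
       [  0.        , 315.2190856 , 204.82836892],
       [  0.        ,   0.        ,   1.        ]]), 'hand_eye': array([[-5.89820924e-05, -9.56610584e-01, -2.91369503e-01,
         8.09169472e-02],
       [ 9.99999959e-01,  2.47149779e-05, -2.83573602e-04,
         2.46487262e-04],
       [ 2.78470699e-04, -2.91369508e-01,  9.56610544e-01,
        -1.63235951e-01],
       [ 0.00000000e+00,  0.00000000e+00,  0.00000000e+00,
         1.00000000e+00]])}
```

View pics/scene0.png

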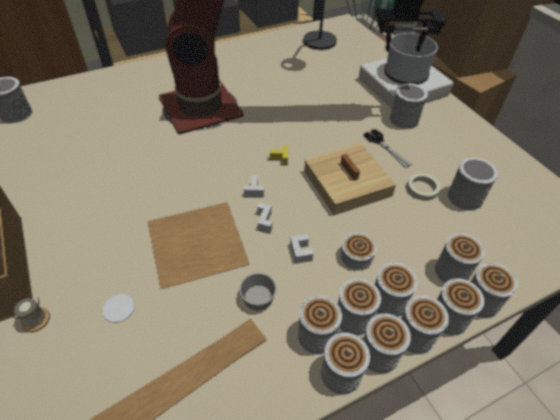

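View pics/side0.png

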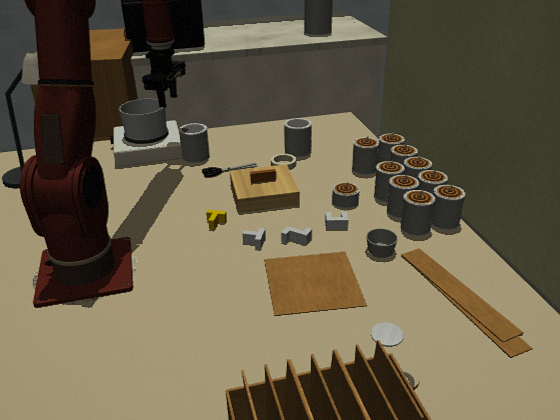

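The scene view shows the covered tray at (349,178) with its handle at (350,165), and the pad at (197,243). The T is at (255,187), the Z at (264,217) and the U at (302,248), with a yellow decoy at (280,155). I see no L.

```bash
cat >> h.py <<'E'
def rect(pts):
    (c,s,a)=cv2.minAreaRect(np.float32(pts[:,:2]*1000)); return np.round(np.array(c)/1000,4),np.round(s,1),round(a,1)
def blobs(P,lo,hi,im=None,amin=40):
    m=((P[...,2]>lo)&(P[...,2]<hi)).astype(np.uint8)
    m&=((P[...,0]>.2)&(P[...,0]<1)&(abs(P[...,1])<.6)).astype(np.uint8)
    n,l,st,c=cv2.connectedComponentsWithStats(m,connectivity=4)
    for i in range(1,n):
        if st[i,4]>=amin:
            p=P[l==i]; print(np.round(c[i]),st[i,4],rect(p),'z',np.round(np.median(p[:,2]),4))
E
python3 - <<'E'
from h import *
for n in('scene','side'):
    f=np.load(n+'0.npz');P=cloud(f['d'],f['K'],f['T']);im=f['im']
    print(n);
    for lo,hi in((.026,.04),(.042,.056),(.072,.092)): print(lo);blobs(P,lo,hi)
    h=cv2.cvtColor(im,cv2.COLOR_RGB2HSV); print('pad hsv',h[243,197] if n=='scene' else h[280,315])
    m=(cv2.inRange(h,(8,90,60),(18,255,255))).astype(np.uint8)
    m=cv2.morphologyEx(m,cv2.MORPH_OPEN,np.ones((3,3)))
    k,l,st,c=cv2.connectedComponentsWithStats(m)
    i=l[243,197] if n=='scene' else l[280,315]
    ys,xs=np.nonzero(l==i); print('pad',rect(ray(np.c_[xs,ys],f['K'],f['T'],.003)))
E
```

```text
scene
0.026
[385.  94.] 71 (array([0.2497, 0.5903]), array([95.4, 10.1]), 2.4) z 0.0327
[402. 118.] 93 (array([0.3779, 0.5633]), array([91. , 34.6]), 27.6) z 0.0323
[281. 152.] 144 (array([0.355 , 0.1249]), array([53.5, 63.1]), 59.8) z 0.0324
[348. 194.] 311 (array([0.5816, 0.2107]), array([265.1, 133.1]), 42.9) z 0.0333
[254. 185.] 169 (array([0.4467, 0.0006]), array([52.9, 57.6]), 65.9) z 0.0327
[464. 198.] 129 (array([0.7455, 0.5041]), array([95.6, 38. ]), 29.9) z 0.0326
[264. 215.] 228 (array([ 0.5636, -0.0219]), array([37.5, 81.9]), 64.4) z 0.0326
[300. 246.] 307 (array([0.6949, 0.0198]), array([44.9, 65. ]), 75.6) z 0.0327
[356. 259.] 113 (array([0.7863, 0.1245]), array([81.7, 35.5]), 50.5) z 0.0325
[449. 273.] 107 (array([0.9194, 0.3031]), array([81.7, 33.6]), 24.6) z 0.034
[257. 281.] 151 (array([ 0.7514, -0.1261]), array([74. , 45.8]), 71.0) z 0.0335
[260. 305.] 42 (array([ 0.7996, -0.1417]), array([52.3, 12.3]), 74.3) z 0.0327
[391. 310.] 84 (array([0.9398, 0.119 ]), array([58.8, 13.5]), 60.8) z 0.0331
[ 37. 316.] 60 (array([ 0.6105, -0.5861]), array([ 9.9, 34.4]), 54.5) z 
[... 4266 characters left out ...]
 158.] 85 (array([0.9688, 0.2246]), array([20.5, 62.9]), 25.5) z 0.0846
[411. 172.] 93 (array([0.9628, 0.1088]), array([56.6, 54.8]), 50.5) z 0.0814
[263. 172.] 127 (array([0.5334, 0.2568]), array([25.5, 80.3]), 89.2) z 0.0802
[383. 176.] 88 (array([0.8739, 0.1239]), array([21.9, 62.4]), 28.9) z 0.0834
[426. 186.] 105 (array([0.9771, 0.0349]), array([56.5, 50.6]), 63.4) z 0.0837
[397. 191.] 96 (array([0.8737, 0.0276]), array([17.9, 60.8]), 26.1) z 0.082
[445. 203.] 131 (array([ 0.9745, -0.0753]), array([20.3, 60.9]), 41.2) z 0.0813
[418. 208.] 189 (array([ 0.8918, -0.0765]), array([37.7, 81. ]), 56.8) z 0.0826
pad hsv [ 17 168 132]
pad (array([ 0.5471, -0.2065]), array([219.6, 219.3]), 82.8)
```

```bash
cat >> h.py <<'E'
def to(x,y,z,yaw,half=True):
    s=read_state(); A=R.from_euler('xyz',s['tool_rot'],degrees=True)
    best=None
    for k in ((0,180) if half else (0,)):
        B=R.from_euler('xyz',[180,0,yaw+k],degrees=True); rv=(A.inv()*B).as_rotvec()
        if best is None or np.linalg.norm(rv)<np.linalg.norm(best[1]): best=(B,rv)
    B,rv=best; d=B.inv().apply(np.array([x,y,z])-s['ee_pos'])
    print('t',round(s['time_s'],1),'pos',np.round(s['ee_pos'],4),'rot',np.round(s['tool_rot'],1),'q',np.round(s['q']))
    print('  turn first(rad)',np.round(rv,3),'rows>=',int(np.ceil(np.linalg.norm(rv)/.12)),' then shift',np.round(d,4),'rows>=',int(np.ceil(np.linalg.norm(d)/.0415)))
E
python3 -c "
from h import *
to(.535,.257,.2,-3)"
```

```text
t 0.1 pos [0.2889 0.5819 0.2219] rot [-179.9    0.   153.6] q [-69.  19.   2.  84.  -1.  77.  -3.]
  turn first(rad) [-0.001 -0.    -0.408] rows>= 4  then shift [-0.2628 -0.3115  0.0219] rows>= 10
```

```bash
python3 -m jog '[[[0,0,0],[0,0,-0.102],1],[[0,0,0],[0,0,-0.102],1],[[0,0,0],[0,0,-0.102],1],[[0,0,0],[0,0,-0.102],1],[[-0.022,-0.026,0.002],[0,0,0],1],[[-0.022,-0.026,0.002],[0,0,0],1],[[-0.022,-0.026,0.002],[0,0,0],1],[[-0.022,-0.026,0.002],[0,0,0],1],[[-0.022,-0.026,0.002],[0,0,0],1],[[-0.022,-0.026,0.002],[0,0,0],1],[[-0.022,-0.026,0.002],[0,0,0],1],[[-0.022,-0.026,0.002],[0,0,0],1],[[-0.022,-0.026,0.002],[0,0,0],1],[[-0.022,-0.026,0.002],[0,0,0],1],[[-0.022,-0.026,0.002],[0,0,0],1],[[-0.022,-0.026,0],[0,0,0],1],[[0,0,0],[0,0,0],1],[[0,0,0],[0,0,0],1]]'
python3 - <<'E'
from h import *
im,d,K,T=cam('wrist'); save('w1',im); P=cloud(d,K,T)
blobs(P,.076,.092,amin=200); blobs(P,.042,.056,amin=500)
to(.535,.257,.2,-3)
E
```

```text
time_s: 1.65
ee_pos: [0.5373, 0.2542, 0.2003]
tool_rot: [-180.0, -0.0, 176.7]
ft_force: [0.1, 0.4, -0.2]
grip_width: 0.0873
grasp_force: 0.0
[284. 193.] 1462 (array([0.534 , 0.2592]), array([15.8, 79.8]), 86.6) z 0.0838
[283. 175.] 31757 (array([0.5345, 0.259 ]), array([190.6, 190.5]), 87.1) z 0.05
[200. 351.] 577 (array([0.7333, 0.1438]), array([68.3, 18.8]), 86.3) z 0.0473
t 1.7 pos [0.5362 0.2562 0.2003] rot [-180.    -0.   176.9] q [-40.  13.  12.  94.  -3.  73.  59.]
  turn first(rad) [-0.    -0.001 -0.002] rows>= 1  then shift [0.0013 0.0007 0.0003] rows>= 1
```

View pics/w1.png

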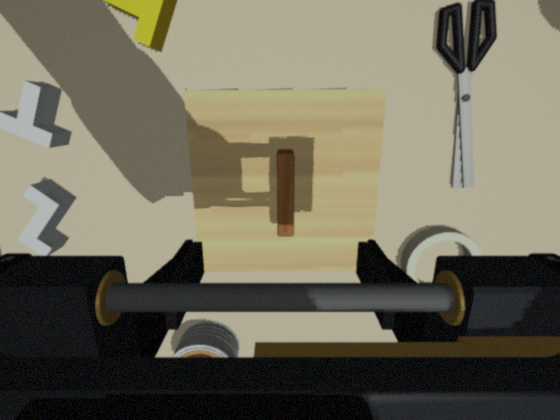

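The wrist view shows the cover square with its handle at (285,193). The handle centre is (0.534,0.259) and its yaw is −3.2°, which matches the scene view. Next I go down and grip it.

```bash
python3 -c "
from h import *
to(.534,.259,.053,-3.2)"
```

```text
t 1.7 pos [0.5362 0.2562 0.2003] rot [-180.    -0.   176.9] q [-40.  13.  12.  94.  -3.  73.  59.]
  turn first(rad) [-0.    -0.001  0.002] rows>= 1  then shift [0.0024 0.0026 0.1473] rows>= 4
```

```bash
python3 -m jog '[[[0.0024,0.0026,0.03],[0,0,0],1],[[0,0,0.03],[0,0,0],1],[[0,0,0.03],[0,0,0],1],[[0,0,0.03],[0,0,0],1],[[0,0,0.017],[0,0,0],1],[[0,0,0.01],[0,0,0],1],[[0,0,0],[0,0,0],1],[[0,0,0],[0,0,0],0],[[0,0,0],[0,0,0],0],[[0,0,0],[0,0,0],0],[[0,0,0],[0,0,0],0],[[0,0,0],[0,0,0],0],[[0,0,0],[0,0,0],0],[[0,0,0],[0,0,0],0],[[0,0,0],[0,0,0],0]]' 40
```

```text
time_s: 2.95
ee_pos: [0.534, 0.2594, 0.0537]
tool_rot: [180.0, 0.0, 177.0]
ft_force: [-1.0, 0.5, -0.4]
grip_width: 0.0415
grasp_force: 0.0
```

```bash
python3 -m jog '[[[0,0,0],[0,0,0],0],[[0,0,0],[0,0,0],0],[[0,0,0],[0,0,0],0],[[0,0,0],[0,0,0],0],[[0,0,0],[0,0,0],0],[[0,0,0],[0,0,0],0],[[0,0,-0.005],[0,0,0],0],[[0,0,-0.01],[0,0,0],0],[[0,0,-0.015],[0,0,0],0],[[0,0,-0.02],[0,0,0],0],[[0,0,-0.02],[0,0,0],0],[[0,0,-0.02],[0,0,0],0],[[0,0,-0.02],[0,0,0],0],[[0,0,0],[0,0,0],0]]' 40
python3 -c "
from h import *
to(.5485,-.207,.163,-7)
im,d,K,T=cam('wrist');blobs(cloud(d,K,T),.02,.06,amin=300)"
```

```text
time_s: 4.12
ee_pos: [0.536, 0.2603, 0.1688]
tool_rot: [179.8, 0.3, 177.0]
ft_force: [0.7, 1.0, 0.2]
grip_width: 0.0155
grasp_force: 40.0
t 4.1 pos [0.536  0.2603 0.1688] rot [179.8   0.3 177. ] q [-40.  14.  12.  97.  -3.  69.  59.]
  turn first(rad) [0.004 0.005 0.069] rows>= 1  then shift [-0.0694 -0.4623  0.0058] rows>= 12
[125.  17.] 1131 (array([0.3764, 0.1347]), array([37.5, 32.6]), 87.9) z 0.0327
[ 10. 120.] 1194 (array([0.4495, 0.0174]), array([20.8, 63.1]), 79.5) z 0.0297
[ 14. 221.] 1552 (array([ 0.5566, -0.0094]), array([31.7, 70.4]), 74.7) z 0.0322
[471. 258.] 640 (array([0.6245, 0.465 ]), array([70.5, 25. ]), 49.9) z 0.0227
[ 78. 333.] 1696 (array([0.6927, 0.0222]), array([45. , 63.2]), 75.0) z 0.0323
[493. 334.] 1211 (array([0.7173, 0.4931]), array([16.9, 71. ]), 74.3) z 0.0375
```

```bash
python3 -m jog '[[[0,0,0],[0.004,0.005,0.069],0],[[-0.0043,-0.0289,0],[0,0,0],0],[[-0.0043,-0.0289,0],[0,0,0],0],[[-0.0043,-0.0289,0],[0,0,0],0],[[-0.0043,-0.0289,0],[0,0,0],0],[[-0.0043,-0.0289,0],[0,0,0],0],[[-0.0043,-0.0289,0],[0,0,0],0],[[-0.0043,-0.0289,0],[0,0,0],0],[[-0.0043,-0.0289,0],[0,0,0],0],[[-0.0043,-0.0289,0],[0,0,0],0],[[-0.0043,-0.0289,0],[0,0,0],0],[[-0.0043,-0.0289,0],[0,0,0],0],[[-0.0043,-0.0289,0],[0,0,0],0],[[-0.0043,-0.0289,0],[0,0,0],0],[[-0.0043,-0.0289,0],[0,0,0],0],[[-0.0043,-0.0289,0],[0,0,0],0],[[-0.0043,-0.0289,0],[0,0,0],0],[[0,0,0],[0,0,0],0],[[0,0,0],[0,0,0],0]]' 40
python3 - <<'E'
from h import *
im,d,K,T=cam('wrist'); save('w2',im); P=cloud(d,K,T); z=P[...,2]
blobs(P,.06,.21,amin=300)
h=cv2.cvtColor(im,cv2.COLOR_RGB2HSV)
to(.5485,-.207,.018,-7)
print(read_state()['ft_force'],read_state()['grip_width'])
E
```

```text
time_s: 5.75
ee_pos: [0.5449, -0.21, 0.1642]
tool_rot: [-179.7, -0.4, 172.8]
ft_force: [-0.6, 0.5, -1.8]
grip_width: 0.0154
grasp_force: 40.0
[280. 170.] 64850 (array([ 0.5067, -0.2049]), array([191.2, 112. ]), 83.0) z 0.1611
[280. 328.] 1357 (array([ 0.5785, -0.2141]), array([39. , 55.1]), 83.1) z 0.1941
t 5.8 pos [ 0.5453 -0.2081  0.1642] rot [-179.8   -0.4  172.9] q [ -9.  15.  29.  99.  -7.  69. 106.]
  turn first(rad) [-0.004 -0.006 -0.001] rows>= 1  then shift [-0.003   0.0015  0.1462] rows>= 4
[ 0.62152935  0.97765669 -2.33265863] 0.01568708598204797
```

View pics/w2.png

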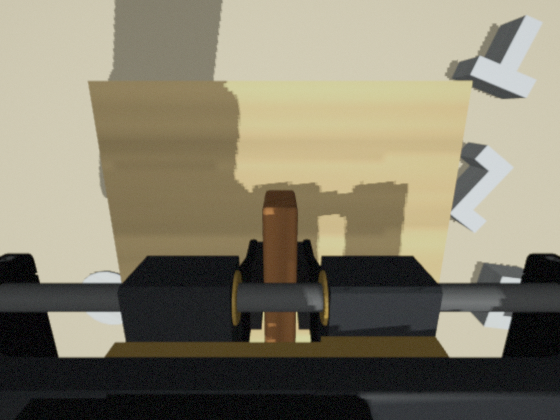

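The cover is held level and covers the pad in the view. I lower it onto the pad.

```bash
python3 -m jog '[[[-0.003,0.0015,0.02],[-0.004,-0.006,0],0],[[0,0,0.025],[0,0,0],0],[[0,0,0.025],[0,0,0],0],[[0,0,0.025],[0,0,0],0],[[0,0,0.02],[0,0,0],0],[[0,0,0.01],[0,0,0],0],[[0,0,0.008],[0,0,0],0],[[0,0,0.006],[0,0,0],0],[[0,0,0],[0,0,0],0],[[0,0,0],[0,0,0],0],[[0,0,0.003],[0,0,0],0],[[0,0,0],[0,0,0],0],[[0,0,0],[0,0,0],0]]' 40
```

```text
time_s: 6.88
ee_pos: [0.5495, -0.207, 0.0236]
tool_rot: [-180.0, 0.1, 173.0]
ft_force: [-0.4, -0.4, -1.3]
grip_width: 0.0156
grasp_force: 40.0
```

```bash
python3 -m jog '[[[0,0,0.003],[0,0,0],0],[[0,0,0.001],[0,0,0],0],[[0,0,0],[0,0,0],0],[[0,0,0],[0,0,0],0]]' 40;  python3 -m jog '[[[0,0,0.001],[0,0,0],0],[[0,0,0],[0,0,0],0],[[0,0,0],[0,0,0],0]]' 40
```

```text
time_s: 7.22
ee_pos: [0.5491, -0.2069, 0.0191]
tool_rot: [-180.0, 0.1, 173.0]
ft_force: [0.2, 0.5, -1.6]
grip_width: 0.0156
grasp_force: 40.0
time_s: 7.47
ee_pos: [0.5494, -0.207, 0.0185]
tool_rot: [-180.0, 0.1, 173.0]
ft_force: [-2.4, 1.4, 4.1]
grip_width: 0.0154
grasp_force: 40.0
```

Contact with the pad. I release, rise, and go back over the tray.

```bash
python3 -m jog '[[[0,0,0],[0,0,0],1],[[0,0,0],[0,0,0],1],[[0,0,0],[0,0,0],1],[[0,0,0],[0,0,0],1],[[0,0,0],[0,0,0],1],[[0,0,-0.01],[0,0,0],1],[[0,0,-0.03],[0,0,0],1],[[0,0,-0.04],[0,0,0],1],[[0,0,-0.04],[0,0,0],1],[[0,0,-0.04],[0,0,0],1],[[0,0,-0.02],[0,0,0],1]]'
python3 -c "
from h import *
to(.55,.245,.21,-3)"
```

```text
time_s: 8.38
ee_pos: [0.5503, -0.2079, 0.2042]
tool_rot: [-180.0, 0.4, 173.0]
ft_force: [1.0, -1.3, 0.5]
grip_width: 0.0809
grasp_force: 0.0
t 8.4 pos [ 0.5503 -0.2079  0.2042] rot [-180.     0.4  173. ] q [ -9.  13.  30.  96.  -7.  72. 105.]
  turn first(rad) [-0.001  0.007 -0.07 ] rows>= 1  then shift [ 0.024   0.4523 -0.0058] rows>= 11
```

```bash
python3 -m jog '[[[0.002,0.035,0],[0,0.007,-0.07],1],[[0.002,0.035,0],[0,0,0],1],[[0.002,0.035,0],[0,0,0],1],[[0.002,0.035,0],[0,0,0],1],[[0.002,0.035,0],[0,0,0],1],[[0.002,0.035,0],[0,0,0],1],[[0.002,0.035,0],[0,0,0],1],[[0.002,0.035,-0.006],[0,0,0],1],[[0.002,0.035,0],[0,0,0],1],[[0.002,0.035,0],[0,0,0],1],[[0.002,0.035,0],[0,0,0],1],[[0.002,0.035,0],[0,0,0],1],[[0,0.032,0],[0,0,0],1],[[0,0,0],[0,0,0],1],[[0,0,0],[0,0,0],1],[[0,0,0],[0,0,0],1]]'
python3 - <<'E'
from h import *
im,d,K,T=cam('wrist'); save('w3',im); np.savez('w3.npz',im=im,d=d,K=K,T=T); P=cloud(d,K,T)
print('rim');blobs(P,.037,.05,amin=300)
print('foam');blobs(P,.022,.034,amin=300)
print('floor');blobs(P,.005,.018,amin=100)
im2,d2,K2,T2=cam('scene');print('scene');blobs(cloud(d2,K2,T2),.026,.04)
E
```

```text
time_s: 9.72
ee_pos: [0.5511, 0.2449, 0.2047]
tool_rot: [-180.0, -0.3, 177.0]
ft_force: [0.1, -0.7, 0.2]
grip_width: 0.0871
grasp_force: 0.0
rim
[291. 158.] 5193 (array([0.5345, 0.26  ]), array([190.5, 190.3]), 86.8) z 0.0447
[206. 344.] 1393 (array([0.7426, 0.1443]), array([81.9, 37.9]), 83.9) z 0.0478
foam
[158.  14.] 651 (array([0.3785, 0.1376]), array([27.9, 28.6]), 87.0) z 0.0326
[293. 163.] 21275 (array([0.5347, 0.2601]), array([179.3, 178.9]), 86.8) z 0.0289
[ 62. 120.] 1819 (array([0.4634, 0.0244]), array([57.5, 56.4]), 68.4) z 0.0327
[ 47. 206.] 1727 (array([ 0.5621, -0.0183]), array([39. , 82.9]), 66.1) z 0.0325
[445. 243.] 961 (array([0.6383, 0.4383]), array([64.9, 88.7]), 27.9) z 0.0229
[215. 330.] 370 (array([0.7437, 0.1498]), array([81.8, 36.2]), 70.6) z 0.0278
floor
[172.  18.] 207 (array([0.3764, 0.146 ]), array([ 5.2, 37.7]), 55.1) z 0.0113
[472.  63.] 4079 (array([0.4649, 0.4502]), array([ 59.3, 181.7]), 89.4) z 0.0094
[ 84. 117.] 422 (array([0.4669, 0.0353]), array([65.9, 19. ]), 6.3) z 0.0118
[254. 126.] 1885 (array([0.4877, 0.2234]), array([46.4, 65.2]), 86.9) z 
[... 1115 characters left out ...]
. 246.] 310 (array([0.6952, 0.0196]), array([45. , 64.8]), 75.9) z 0.0326
[355. 259.] 115 (array([0.7847, 0.1199]), array([79. , 30.8]), 41.6) z 0.0332
[449. 273.] 104 (array([0.9172, 0.3032]), array([81.7, 32.8]), 19.6) z 0.0336
[258. 281.] 159 (array([ 0.7515, -0.1257]), array([75.2, 46.5]), 65.9) z 0.0331
[258. 304.] 53 (array([ 0.7958, -0.143 ]), array([61.1, 17.2]), 69.2) z 0.0337
[391. 310.] 83 (array([0.9395, 0.1186]), array([58.1, 12.3]), 59.4) z 0.0331
[ 37. 316.] 58 (array([ 0.6136, -0.587 ]), array([ 8.6, 30.8]), 45.2) z 0.0329
[353. 327.] 83 (array([0.9363, 0.0169]), array([55.8, 11.6]), 50.0) z 0.0324
[311. 344.] 85 (array([ 0.929 , -0.0843]), array([60.7, 13.8]), 36.5) z 0.0325
```

View pics/w3.png

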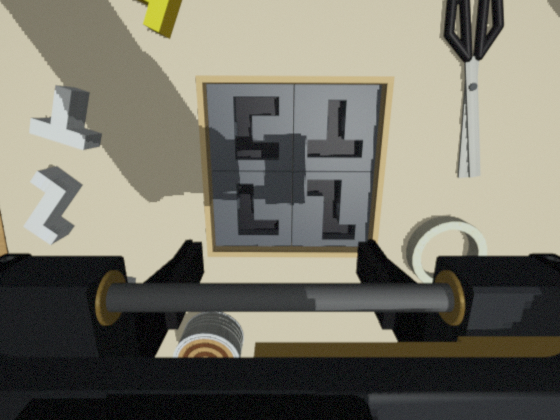

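The wrist view shows the open tray with four cutouts: U at (257,128), T at (335,135), L at (257,212) and Z at (332,210). All are aligned with the tray at yaw ≈ −3°. The T has been knocked; it now lies at (65,120), about (0.463,0.024).

```bash
cat >> h.py <<'E'
def holes(P,K,T,c=(.5346,.26),a=-3.15):
    v,u=np.mgrid[:P.shape[0],:P.shape[1]]
    Q=ray(np.c_[u.ravel(),v.ravel()],K,T,.028); Rm=R.from_euler('z',-a,degrees=True).as_matrix()[:2,:2]
    L=((Q[:,:2]-c)@Rm.T).reshape(*P.shape[:2],2)
    m=((abs(L)<.084).all(-1)&(P[...,2]<.022)&(P[...,2]>0)).astype(np.uint8)
    n,l,st,cc=cv2.connectedComponentsWithStats(m,connectivity=4)
    for i in range(1,n):
        if st[i,4]>200:
            q=L[l==i]; lo,hi=np.percentile(q,.3,0),np.percentile(q,99.7,0); mid=(lo+hi)/2
            print(np.round(cc[i]),st[i,4],'lo',np.round(lo*1e3,1),'hi',np.round(hi*1e3,1),'size',np.round((hi-lo)*1e3,1),'centre tray',np.round(mid*1e3,1))
E
python3 - <<'E'
from h import *
f=np.load('w3.npz');K,T=f['K'],f['T'];P=cloud(f['d'],K,T)
holes(P,K,T)
to(.458,.0266,.21,-21.6)
E
```

```text
[254. 126.] 1985 lo [-76.9 -61. ] hi [-13.6 -15.8] size [63.4 45.2] centre tray [-45.2 -38.4]
[334. 136.] 1549 lo [-73.2  15.2] hi [-16.   72.2] size [57.3 57. ] centre tray [-44.6  43.7]
[330. 207.] 1343 lo [ 9.2 16.3] hi [76.7 70.9] size [67.4 54.7] centre tray [43.  43.6]
[252. 213.] 1084 lo [ 14.  -61.3] hi [ 72.  -15.7] size [58.  45.6] centre tray [ 43.  -38.5]
t 9.8 pos [0.5514 0.244  0.2047] rot [-180.    -0.3  176.9] q [-39.  14.  13.  93.  -3.  74.  62.]
  turn first(rad) [-0.001 -0.005  0.323] rows>= 3  then shift [ 0.0068 -0.2365 -0.0053] rows>= 6
```

```bash
sed -i 's/P\[...,2\]<.022)/P[...,2]<.0262)/' h.py
python3 - <<'E'
from h import *
f=np.load('w3.npz');K,T=f['K'],f['T'];P=cloud(f['d'],K,T)
print(np.round(T[:3,3],3)); holes(P,K,T)
E
python3 -m jog '[[[0,-0.02,0],[0,-0.005,0.108],1],[[0,-0.025,0],[0,0,0.108],1],[[0,-0.03,0],[0,0,0.107],1],[[0.001,-0.03,0],[0,0,0],1],[[0.001,-0.03,-0.005],[0,0,0],1],[[0.001,-0.03,0],[0,0,0],1],[[0.001,-0.03,0],[0,0,0],1],[[0.001,-0.03,0],[0,0,0],1],[[0,-0.015,0],[0,0,0],1],[[0,0,0],[0,0,0],1],[[0,0,0],[0,0,0],1],[[0,0,0],[0,0,0],1]]'
cat >> h.py <<'E'
POLY={'T':[(-22,-8),(18,-8),(18,-28),(34,-28),(34,28),(18,28),(18,8),(-22,8)],
'U':[(-31,-8),(31,-8),(31,36),(15,36),(15,8),(-15,8),(-15,36),(-31,36)],
'Z':[(-34,-27),(-18,-27),(-18,-8),(34,-8),(34,27),(18,27),(18,8),(-34,8)]}
def ideal(k):
    m=np.zeros((800,800),np.uint8); cv2.fillPoly(m,[np.int32(np.array(POLY[k])*8+400)],1)
    return (np.argwhere(m)[:,::-1]-400)/8.
def pca(p):
    c=p.mean(0); w,v=np.linalg.eigh(np.cov((p-c).T)); return c,np.degrees(np.arctan2(v[1,1],v[0,1]))
def part(k,P,K,T,near,r=.06):
    z=P[...,2]; m=(z>.028)&(z<.037)&(np.hypot(P[...,0]-near[0],P[...,1]-near[1])<r)
    m=cv2.morphologyEx(m.astype(np.uint8),cv2.MORPH_OPEN,np.ones((3,3)))
    n,l,st,c=cv2.connectedComponentsWithStats(m,connectivity=4); i=1+st[1:,4].argmax()
    px=np.argwhere(l==i)[:,::-1]; p=ray(px,K,T,.032)[:,:2]*1e3; c,a=pca(p); rc,rs,ra=cv2.minAreaRect(np.float32(p))
    if k=='T':
        d=c-np.array(rc); t=np.degrees(np.arctan2(d[1],d[0])); cand=[ra+90*j for j in range(4)]
        yaw=min(cand,key=lambda y:abs((y-t+180)%360-180))
    else:
        ci,ai=pca(ideal(k)); yaw=a-ai
        if k=='U':
            d=np.array(rc)-c; t=np.degrees(np.arctan2(d[1],d[0]))-90
            if abs((yaw-t+180)%360-180)>90: yaw+=180
    ci=ideal(k).mean(0); yaw=(yaw+180)%360-180; Rm=R.from_euler('z',yaw,degrees=True).as_matrix()[:2,:2]
    print(k,'n',len(p),'rect',np.round(rs,1),'ra',round(ra,1),'z',round(float(np.median(z[l==i])),4),'POINT',np.round((c-Rm@ci)/1e3,4),'alt',np.round((np.array(rc)-Rm@((np.max(POLY[k],0)+np.min(POLY[k],0))/2))/1e3,4),'yaw',round(yaw,1))
E
python3 - <<'E'
from h import *
im,d,K,T=cam('wrist'); save('w4',im); P=cloud(d,K,T)
part('T',P,K,T,(.463,.024)); part('Z',P,K,T,(.563,-.02))
to(.458,.0266,.012,-21.6)
E
```

```text
[0.471 0.25  0.368]
[253. 127.] 2077 lo [-76.9 -61.7] hi [-12.5 -15.8] size [64.4 45.9] centre tray [-44.7 -38.7]
[335. 136.] 1675 lo [-73.2  15.2] hi [-15.9  73.3] size [57.3 58.1] centre tray [-44.6  44.2]
[330. 208.] 1477 lo [ 9.2 16.3] hi [79.1 71.8] size [69.9 55.5] centre tray [44.2 44. ]
[251. 213.] 1195 lo [ 14.  -61.9] hi [ 73.2 -15.7] size [59.2 46.2] centre tray [ 43.6 -38.8]
time_s: 10.82
ee_pos: [0.4733, 0.0211, 0.2096]
tool_rot: [180.0, -0.0, 158.5]
ft_force: [0.1, 0.3, -1.4]
grip_width: 0.0871
grasp_force: 0.0
T n 1271 rect [55.1 55.8] ra 68.5 z 0.0328 POINT [0.4569 0.0265] alt [0.4573 0.0262] yaw -21.5
Z n 888 rect [36.2 64. ] ra 55.2 z 0.0328 POINT [ 0.551  -0.0147] alt [ 0.5536 -0.0195] yaw -47.4
t 10.9 pos [0.4733 0.0214 0.2094] rot [-180.    -0.   158.6] q [-30.  -2.  22. 110.   1.  72.  60.]
  turn first(rad) [-0.    -0.001  0.003] rows>= 1  then shift [ 0.0161 -0.0008  0.1974] rows>= 5
```

View pics/w4.png

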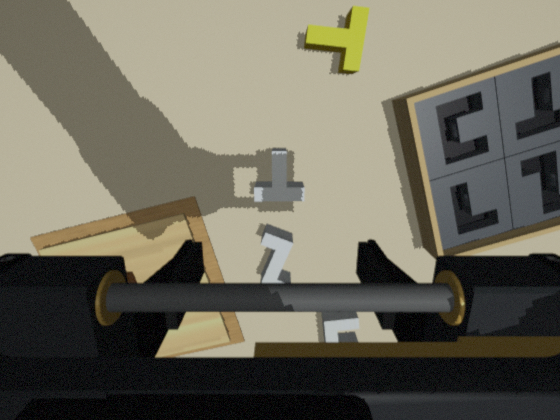

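The T is just below centre at (279,180). Its point is (0.457,0.0264), yaw −21.5°. Descend and grip.

```bash
python3 -m jog '[[[0.017,-0.001,0.02],[0,0,0],1],[[0,0,0.035],[0,0,0],1],[[0,0,0.035],[0,0,0],1],[[0,0,0.035],[0,0,0],1],[[0,0,0.035],[0,0,0],0.5],[[0,0,0.02],[0,0,0],0.5],[[0,0,0.012],[0,0,0],0.5],[[0,0,0.005],[0,0,0],0.5],[[0,0,0],[0,0,0],0.3],[[0,0,0],[0,0,0],0],[[0,0,0],[0,0,0],0],[[0,0,0],[0,0,0],0],[[0,0,0],[0,0,0],0],[[0,0,0],[0,0,0],0],[[0,0,0],[0,0,0],0],[[0,0,0],[0,0,0],0],[[0,0,0],[0,0,0],0],[[0,0,0],[0,0,0],0]]' 40
python3 -c "
from h import *
Rm=R.from_euler('z',-3.15,degrees=True).as_matrix()[:2,:2]; C=np.array([.5346,.26])
for k,p in dict(T=(-44.4-6,44.2),U=(-44.6,-38.7-14),Z=(44.2,44.1)).items(): print(k,np.round(C+Rm@np.array(p)/1e3,4))"
```

```text
time_s: 12.37
ee_pos: [0.4568, 0.0257, 0.0126]
tool_rot: [-180.0, -0.0, 158.5]
ft_force: [-1.3, 0.7, 4.6]
grip_width: 0.0162
grasp_force: 4.0
T [0.4867 0.3069]
U [0.4872 0.2098]
Z [0.5812 0.3016]
```

```bash
python3 -m jog '[[[0,0,0],[0,0,0],0],[[0,0,0],[0,0,0],0],[[0,0,-0.01],[0,0,0],0],[[0,0,-0.03],[0,0,0],0],[[0,0,-0.03],[0,0,0],0],[[0,0,-0.03],[0,0,0],0],[[0,0,-0.02],[0,0,0],0],[[0,0,0],[0,0,0],0]]' 40
python3 -c "
from h import *
to(.4867,.3069,.13,-3.15)"
```

```text
time_s: 13.03
ee_pos: [0.459, 0.0258, 0.1369]
tool_rot: [179.8, 0.3, 158.5]
ft_force: [0.5, 0.5, -1.1]
grip_width: 0.0158
grasp_force: 40.0
t 13.0 pos [0.459  0.0258 0.1369] rot [179.8   0.3 158.5] q [-31.  -0.  22. 117.   0.  63.  60.]
  turn first(rad) [ 0.003  0.005 -0.32 ] rows>= 3  then shift [-0.0122  0.2822  0.0069] rows>= 7
```

```bash
python3 -m jog '[[[0,0,0],[0.003,0.005,-0.107],0],[[0,0,0],[0,0,-0.107],0],[[0,0,0],[0,0,-0.106],0],[[-0.0015,0.03,0],[0,0,0],0],[[-0.0015,0.03,0],[0,0,0],0],[[-0.0015,0.03,0],[0,0,0],0],[[-0.0015,0.03,0],[0,0,0],0],[[-0.0015,0.03,0],[0,0,0],0],[[-0.0015,0.03,0],[0,0,0],0],[[-0.0015,0.03,0],[0,0,0],0],[[-0.0015,0.03,0],[0,0,0],0],[[0,0.03,0],[0,0,0],0],[[0,0.012,0],[0,0,0],0],[[0,0,0],[0,0,0],0],[[0,0,0],[0,0,0],0],[[0,0,0],[0,0,0],0],[[0,0,0],[0,0,0],0]]' 40
python3 - <<'E'
from h import *
to(.4867,.3069,.045,-3.15); print(read_state()['grip_width'])
im,d,K,T=cam('wrist'); save('w5',im); P=cloud(d,K,T); z=P[...,2]
tcp=read_state()['ee_pos']; m=(abs(P[...,0]-tcp[0])<.05)&(abs(P[...,1]-tcp[1])<.04)&(z>tcp[2]+.005)&(z<tcp[2]+.035)
m[250:]=0; q=P[m]; print(len(q),np.percentile(q[:,2],[5,50,95]),rect(q))
E
```

```text
time_s: 14.45
ee_pos: [0.4844, 0.3048, 0.1316]
tool_rot: [-179.8, -0.4, 176.7]
ft_force: [0.6, -0.3, -0.7]
grip_width: 0.0159
grasp_force: 40.0
t 14.4 pos [0.4844 0.3048 0.1316] rot [-179.8   -0.4  176.7] q [-46.  14.  11. 102.  -3.  65.  53.]
  turn first(rad) [-0.003 -0.007 -0.002] rows>= 1  then shift [-0.0022  0.0022  0.0866] rows>= 3
0.01587393112360812
960 [0.13798498 0.14887876 0.15275745] (array([0.4689, 0.306 ]), array([33.6, 11.8]), 86.8)
```

View pics/w5.png

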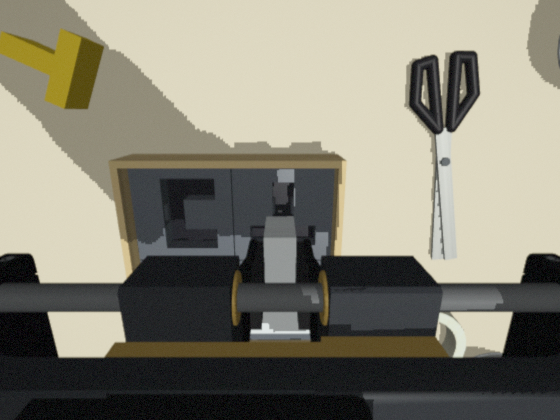

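The T's stem runs straight up the image over the T cutout at (284,185). I lower to just above the foam.

```bash
python3 -m jog '[[[-0.002,0.002,0.02],[-0.003,-0.007,-0.002],0],[[0,0,0.02],[0,0,0],0],[[0,0,0.02],[0,0,0],0],[[0,0,0.015],[0,0,0],0],[[0,0,0.006],[0,0,0],0],[[0,0,0],[0,0,0],0],[[0,0,0],[0,0,0],0],[[0,0,0],[0,0,0],0]]' 40
python3 -c "
from h import *
to(.4867,.3069,.034,-3.15)"
```

```text
time_s: 15.17
ee_pos: [0.4869, 0.3087, 0.052]
tool_rot: [179.9, 0.1, 176.9]
ft_force: [-0.1, 0.5, -1.4]
grip_width: 0.0158
grasp_force: 40.0
t 15.2 pos [0.4869 0.3087 0.052 ] rot [1.799e+02 1.000e-01 1.769e+02] q [-45.  19.  10. 106.  -4.  55.  54.]
  turn first(rad) [0.002 0.002 0.002] rows>= 1  then shift [ 0.0001 -0.0018  0.018 ] rows>= 1
```

```bash
python3 -m jog '[[[0,-0.0018,0.004],[0.002,0.002,0.002],0],[[0,0,0],[0,0,0],0],[[0,0,0],[0,0,0],0],[[0,0,0.003],[0,0,0],0],[[0,0,0.002],[0,0,0],0],[[0,0,0],[0,0,0],0],[[0,0,0],[0,0,0],0]]' 40
```

```text
time_s: 15.75
ee_pos: [0.4859, 0.3066, 0.0415]
tool_rot: [-179.9, -0.1, 176.9]
ft_force: [0.5, -0.2, -1.8]
grip_width: 0.0157
grasp_force: 40.0
```

```bash
python3 -m jog '[[[-0.0007,0.0003,0.002],[0,0,0],0],[[0,0,0.002],[0,0,0],0],[[0,0,0.002],[0,0,0],0],[[0,0,0],[0,0,0],0],[[0,0,0],[0,0,0],0]]' 40;python3 -m jog '[[[0,0,0.001],[0,0,0],0],[[0,0,0.001],[0,0,0],0],[[0,0,0],[0,0,0],0],[[0,0,0],[0,0,0],0]]' 40
```

```text
time_s: 16.17
ee_pos: [0.4866, 0.3069, 0.0355]
tool_rot: [-179.9, -0.1, 176.9]
ft_force: [-0.4, -0.5, -1.2]
grip_width: 0.0159
grasp_force: 40.0
time_s: 16.5
ee_pos: [0.4869, 0.307, 0.034]
tool_rot: [-180.0, -0.1, 176.9]
ft_force: [-0.1, -0.4, 1.2]
grip_width: 0.0154
grasp_force: 40.0
```

```bash
python3 -m jog '[[[0,0,0],[0,0,0],0.45],[[0,0,0],[0,0,0],0.45],[[0,0,0],[0,0,0],0.45],[[0,0,0],[0,0,0],0.45],[[0,0,-0.01],[0,0,0],0.45],[[0,0,-0.02],[0,0,0],0.45],[[0,0,-0.02],[0,0,0],0.2],[[0,0,0],[0,0,0],0],[[0,0,0],[0,0,0],0],[[0,0,0],[0,0,0],0],[[0,0,0],[0,0,0],0],[[0,0,0],[0,0,0],0],[[0,0,0],[0,0,0],0],[[0,0,0],[0,0,0],0]]' 10
python3 -c "
from h import *
to(.4867,.3069,.056,-3.15)"
```

```text
time_s: 17.67
ee_pos: [0.4866, 0.3068, 0.0833]
tool_rot: [-179.9, -0.1, 176.9]
ft_force: [0.1, 0.7, -0.6]
grip_width: 0.0014
grasp_force: 0.0
t 17.7 pos [0.4866 0.3068 0.0833] rot [-1.799e+02 -1.000e-01  1.769e+02] q [-46.  17.  11. 104.  -4.  59.  53.]
  turn first(rad) [-0.002 -0.002  0.   ] rows>= 1  then shift [-0.0001  0.0001  0.0273] rows>= 1
```

```bash
python3 -m jog '[[[0,0,0.012],[0,0,0],0],[[0,0,0.012],[0,0,0],0],[[0,0,0.004],[0,0,0],0],[[0,0,0],[0,0,0],0],[[0,0,0],[0,0,0],0]]'; python3 -m jog '[[[0,0,0.002],[0,0,0],0],[[0,0,0.002],[0,0,0],0],[[0,0,0.002],[0,0,0],0],[[0,0,0],[0,0,0],0],[[0,0,0],[0,0,0],0]]';python3 -m jog '[[[0,0,0.002],[0,0,0],0],[[0,0,0.001],[0,0,0],0],[[0,0,0],[0,0,0],0]]'
```

```text
time_s: 18.08
ee_pos: [0.4865, 0.3067, 0.055]
tool_rot: [-179.9, -0.1, 176.9]
ft_force: [0.2, 0.6, 0.3]
grip_width: 0.0003
grasp_force: 0.0
time_s: 18.5
ee_pos: [0.4872, 0.3073, 0.0502]
tool_rot: [-180.0, -0.0, 176.9]
ft_force: [-0.1, -0.0, 3.6]
grip_width: 0.0002
grasp_force: 1.5
time_s: 18.75
ee_pos: [0.4872, 0.3073, 0.0474]
tool_rot: [180.0, -0.0, 176.9]
ft_force: [-1.3, 0.3, 5.3]
grip_width: 0.0004
grasp_force: 2.8
```

```bash
python3 -m jog '[[[0,0,0.002],[0,0,0],0],[[0,0,0.002],[0,0,0],0],[[0,0,0],[0,0,0],0]]'; python3 -m jog '[[[0,0,0.001],[0,0,0],0],[[0,0,0.0005],[0,0,0],0],[[0,0,0],[0,0,0],0]]'
```

```text
time_s: 19.0
ee_pos: [0.4872, 0.3073, 0.0433]
tool_rot: [180.0, -0.0, 176.9]
ft_force: [-0.1, -0.1, 4.0]
grip_width: 0.0006
grasp_force: 2.2
time_s: 19.25
ee_pos: [0.4873, 0.3072, 0.0425]
tool_rot: [-180.0, -0.0, 176.8]
ft_force: [-2.9, -2.5, 12.7]
grip_width: 0.0001
grasp_force: 6.1
```

```bash
python3 -m jog '[[[0,0,-0.01],[0,0,0],0],[[0,0,-0.03],[0,0,0],0.5],[[0,0,-0.04],[0,0,0],1],[[0,0,-0.04],[0,0,0],1],[[0,0,-0.04],[0,0,0],1],[[0,0,0],[0,0,0],1],[[0,0,0],[0,0,0],1]]'
python3 - <<'E'
from h import *
im,d,K,T=cam('wrist'); save('w6',im);P=cloud(d,K,T); np.savez('w6.npz',im=im,d=d,K=K,T=T)
m=(P[...,2]>.036)&(P[...,2]<.06)
blobs(P,.036,.06,amin=150)
f=np.load('w3.npz');part('Z',cloud(f['d'],f['K'],f['T']),f['K'],f['T'],(.5635,-.02))
im2,d2,K2,T2=cam('scene');P2=cloud(d2,K2,T2);part('Z',P2,K2,T2,(.5635,-.02));part('U',P2,K2,T2,(.695,.02))
E
```

```text
time_s: 19.83
ee_pos: [0.4883, 0.3078, 0.2042]
tool_rot: [179.8, 0.1, 176.8]
ft_force: [0.5, -0.3, -1.0]
grip_width: 0.0325
grasp_force: 0.0
[538.  49.] 1775 (array([0.3722, 0.5612]), array([87.4, 28.5]), 18.3) z 0.0476
[225. 175.] 2845 (array([0.5017, 0.2615]), array([190.8, 125. ]), 86.7) z 0.0447
[278. 200.] 1358 (array([0.494, 0.307]), array([55.5, 56.6]), 86.9) z 0.0429
[482. 334.] 343 (array([0.6846, 0.5488]), array([51.8,  8.2]), 71.3) z 0.0498
Z n 1512 rect [38.3 83. ] ra 66.3 z 0.0328 POINT [ 0.5602 -0.0174] alt [ 0.5613 -0.018 ] yaw -43.3
Z n 202 rect [33.8 76. ] ra 64.4 z 0.0328 POINT [ 0.5675 -0.0211] alt [ 0.5658 -0.0209] yaw -47.3
U n 271 rect [44.8 64.5] ra 75.3 z 0.0332 POINT [0.6928 0.0056] alt [0.692  0.0058] yaw -12.7
```

View pics/w6.png

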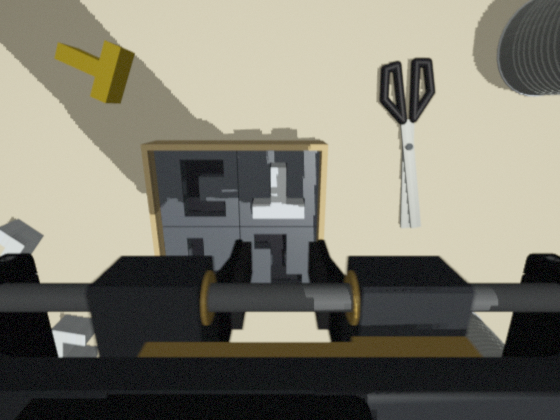

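The T is home: its top at (278,200) is level at z = 0.042. Next is the Z.

```bash
python3 -c "
from h import *
to(.562,-.018,.2,-45)"
```

```text
t 19.9 pos [0.4866 0.3068 0.2006] rot [-1.799e+02 -1.000e-01  1.769e+02] q [-46.  11.  11.  97.  -2.  72.  52.]
  turn first(rad) [-0.002 -0.002  0.731] rows>= 7  then shift [-0.283  -0.1763  0.0006] rows>= 9
```

```bash
python3 -m jog '[[[0,0,0],[0,0,0.105],1],[[0,0,0],[0,0,0.105],1],[[0,0,0],[0,0,0.105],1],[[0,0,0],[0,0,0.104],1],[[0,0,0],[0,0,0.104],1],[[0,0,0],[0,0,0.104],1],[[0,0,0],[0,0,0.104],1],[[-0.0257,-0.016,0],[0,0,0],1],[[-0.0257,-0.016,0],[0,0,0],1],[[-0.0257,-0.016,0],[0,0,0],1],[[-0.0257,-0.016,0],[0,0,0],1],[[-0.0257,-0.016,0],[0,0,0],1],[[-0.0257,-0.016,0],[0,0,0],1],[[-0.0257,-0.016,0],[0,0,0],1],[[-0.0257,-0.016,0],[0,0,0],1],[[-0.0257,-0.016,0],[0,0,0],1],[[-0.0257,-0.016,0],[0,0,0],1],[[-0.0257,-0.016,0],[0,0,0],1],[[0,0,0],[0,0,0],1],[[0,0,0],[0,0,0],1]]'
python3 -m jog '[[[0,0,0],[0,0,0],1]]'
python3 - <<'E'
from h import *
im,d,K,T=cam('wrist'); save('w7',im); P=cloud(d,K,T)
part('Z',P,K,T,(.562,-.018)); part('U',P,K,T,(.695,.02),.05)
to(.562,-.018,.012,-45)
E
```

```text
time_s: 21.6
ee_pos: [0.5614, -0.0195, 0.1997]
tool_rot: [-179.7, -0.1, 134.7]
ft_force: [-0.6, -0.1, 0.5]
grip_width: 0.0869
grasp_force: 0.0
time_s: 21.68
ee_pos: [0.5615, -0.0167, 0.2]
tool_rot: [-179.8, -0.1, 135.0]
ft_force: [-0.2, 0.4, 0.0]
grip_width: 0.0868
grasp_force: 0.0
Z n 1440 rect [38.  81.4] ra 64.8 z 0.0329 POINT [ 0.5609 -0.0179] alt [ 0.562  -0.0179] yaw -43.4
U n 590 rect [44.2 23. ] ra 75.8 z 0.0328 POINT [0.6609 0.031 ] alt [0.6594 0.031 ] yaw -104.8
t 21.7 pos [ 0.5616 -0.016   0.2002] rot [-1.798e+02 -1.000e-01  1.351e+02] q [-28.  10.  29.  99.  -5.  72.  47.]
  turn first(rad) [-0.003 -0.002  0.001] rows>= 1  then shift [-0.0017 -0.0012  0.1882] rows>= 5
```

View pics/w7.png

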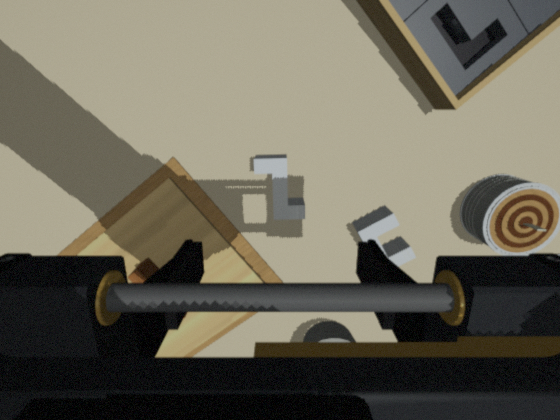

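The Z lies under the gripper at (280,188), point (0.5613,−0.018), yaw about −43.5°. Its arms are top-left and bottom-right, as expected. Descend and grip.

```bash
python3 -m jog '[[[-0.0013,-0.0014,0.02],[-0.003,-0.002,-0.02],0.6],[[0,0,0.035],[0,0,0],0.6],[[0,0,0.035],[0,0,0],0.5],[[0,0,0.035],[0,0,0],0.5],[[0,0,0.03],[0,0,0],0.45],[[0,0,0.02],[0,0,0],0.45],[[0,0,0.009],[0,0,0],0.45],[[0,0,0.004],[0,0,0],0.45],[[0,0,0],[0,0,0],0.3],[[0,0,0],[0,0,0],0],[[0,0,0],[0,0,0],0],[[0,0,0],[0,0,0],0],[[0,0,0],[0,0,0],0],[[0,0,0],[0,0,0],0],[[0,0,0],[0,0,0],0],[[0,0,0],[0,0,0],0],[[0,0,0],[0,0,0],0],[[0,0,0],[0,0,0],0]]' 40
python3 -m jog '[[[0,0,0],[0,0,0],0],[[0,0,-0.01],[0,0,0],0],[[0,0,-0.03],[0,0,0],0],[[0,0,-0.03],[0,0,0],0],[[0,0,-0.03],[0,0,0],0],[[0,0,-0.02],[0,0,0],0],[[0,0,0],[0,0,0],0]]' 40
python3 -c "
from h import *
to(.5812,.3016,.13,-3.15)"
```

```text
time_s: 23.23
ee_pos: [0.5633, -0.0191, 0.0145]
tool_rot: [179.8, 0.1, 136.1]
ft_force: [-0.3, -0.3, 7.3]
grip_width: 0.0157
grasp_force: 40.0
time_s: 23.82
ee_pos: [0.5647, -0.0195, 0.1386]
tool_rot: [179.6, 0.3, 136.1]
ft_force: [1.2, -1.0, -0.7]
grip_width: 0.0158
grasp_force: 40.0
t 23.8 pos [ 0.5647 -0.0195  0.1386] rot [179.6   0.3 136.1] q [-27.  13.  29. 104.  -7.  64.  50.]
  turn first(rad) [ 0.005  0.008 -0.711] rows>= 6  then shift [0.0012 0.3215 0.0086] rows>= 8
```

```bash
python3 -m jog '[[[0,0,0],[0.005,0.008,-0.102],0],[[0,0,0],[0,0,-0.102],0],[[0,0,0],[0,0,-0.102],0],[[0,0,0],[0,0,-0.102],0],[[0,0,0],[0,0,-0.101],0],[[0,0,0],[0,0,-0.101],0],[[0,0,0],[0,0,-0.101],0],[[0,0.03,0],[0,0,0],0],[[0,0.03,0],[0,0,0],0],[[0,0.03,0],[0,0,0],0],[[0,0.03,0],[0,0,0],0],[[0,0.03,0],[0,0,0],0],[[0,0.03,0],[0,0,0],0],[[0,0.03,0],[0,0,0],0],[[0,0.03,0],[0,0,0],0],[[0,0.03,0],[0,0,0],0],[[0.001,0.03,0],[0,0,0],0],[[0,0.02,0],[0,0,0],0],[[0,0,0],[0,0,0],0],[[0,0,0],[0,0,0],0]]' 40
cat >> h.py <<'E'
def held(n):
    im,d,K,T=cam('wrist'); s=read_state(); save(n,im); P=cloud(d,K,T)
    Q=(P-s['ee_pos'])@R.from_euler('xyz',s['tool_rot'],degrees=True).as_matrix()  # tool coords
    m=(abs(Q[...,0])<.06)&(abs(Q[...,1])<.05)&(Q[...,2]<-.012)&(Q[...,2]>-.032)&(P[...,2]>0); m[245:]=0
    q=Q[m]*1e3; zt=np.median(q[:,2]); print('top tool z',round(zt,1))
    q=q[abs(q[:,2]-zt)<3]; print('x max',np.round(np.percentile(q[:,0],[50,98,99.5]),1),'y range',np.round(np.percentile(q[:,1],[.5,99.5]),1),len(q))
    b=q[(abs(q[:,1])<10)&(q[:,0]>12)]; print('bar mid y by x',[(x,np.round(np.percentile(b[abs(b[:,0]-x)<1.5][:,1],[3,97]),1)) for x in range(12,34,5) if (abs(b[:,0]-x)<1.5).sum()>5])
    return Q
E
python3 - <<'E'
from h import *
to(.5812,.3016,.045,-3.15); held('w8')
E
```

```text
time_s: 25.48
ee_pos: [0.5778, 0.3015, 0.1326]
tool_rot: [-180.0, -0.5, 177.0]
ft_force: [0.5, -0.0, -2.8]
grip_width: 0.0157
grasp_force: 40.0
t 25.5 pos [0.5778 0.3015 0.1326] rot [-180.    -0.5  177. ] q [-42.  23.  14.  90.  -6.  68.  60.]
  turn first(rad) [-0.    -0.009  0.003] rows>= 1  then shift [-0.0034  0.0003  0.0876] rows>= 3
top tool z -18.2
x max [27.6 35.6 35.8] y range [-25.    9.6] 2489
bar mid y by x [(17, array([-5.3,  9.5])), (22, array([-9.2,  9.2])), (27, array([-9.5,  9.1])), (32, array([-9.4,  9. ]))]
```

View pics/w8.png

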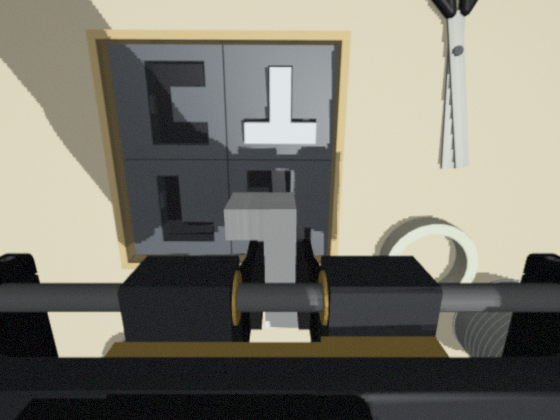

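Held Z: its top is at (265,215) and the arm points the right way. It sits about 2 mm along +x in the tool, so I correct for that and lower.

```bash
python3 -m jog '[[[-0.0054,0.0003,0.02],[0,-0.009,0.003],0],[[0,0,0.02],[0,0,0],0],[[0,0,0.02],[0,0,0],0],[[0,0,0.012],[0,0,0],0],[[0,0,0.006],[0,0,0],0],[[0,0,0],[0,0,0],0],[[0,0,0],[0,0,0],0],[[0,0,0],[0,0,0],0]]' 40
python3 -c "
from h import *
to(.5832,.3015,.045,-3.15)"
```

```text
time_s: 26.2
ee_pos: [0.585, 0.3005, 0.057]
tool_rot: [179.9, 0.2, 176.7]
ft_force: [0.3, 0.5, -1.4]
grip_width: 0.0156
grasp_force: 40.0
t 26.2 pos [0.585  0.3005 0.057 ] rot [179.9   0.2 176.7] q [-42.  27.  14.  94.  -7.  60.  61.]
  turn first(rad) [ 0.002  0.003 -0.003] rows>= 1  then shift [0.0019 0.0009 0.012 ] rows>= 1
```

```bash
python3 -m jog '[[[0.0019,0.0009,0.006],[0.002,0.003,-0.003],0],[[0,0,0.004],[0,0,0],0],[[0,0,0],[0,0,0],0],[[0,0,0],[0,0,0],0],[[0,0,0],[0,0,0],0]]' 40
python3 -c "
from h import *
to(.5832,.3015,.038,-3.15)"
```

```text
time_s: 26.62
ee_pos: [0.5824, 0.3015, 0.0457]
tool_rot: [-179.9, -0.1, 176.9]
ft_force: [0.5, 0.4, -1.0]
grip_width: 0.0155
grasp_force: 40.0
t 26.6 pos [0.5824 0.3015 0.0457] rot [-1.799e+02 -1.000e-01  1.769e+02] q [-42.  28.  14.  94.  -7.  59.  61.]
  turn first(rad) [-0.001 -0.001  0.   ] rows>= 1  then shift [-0.0008  0.0001  0.0077] rows>= 1
```

```bash
python3 -m jog '[[[-0.0006,0.0001,0.002],[0,0,0],0],[[0,0,0.002],[0,0,0],0],[[0,0,0.0015],[0,0,0],0],[[0,0,0],[0,0,0],0],[[0,0,0],[0,0,0],0]]' 40; python3 -m jog '[[[0,0,0.0015],[0,0,0],0],[[0,0,0.0015],[0,0,0],0],[[0,0,0],[0,0,0],0],[[0,0,0],[0,0,0],0]]' 40
```

```text
time_s: 27.03
ee_pos: [0.5829, 0.3015, 0.04]
tool_rot: [-179.9, -0.1, 176.9]
ft_force: [0.1, 0.1, -1.6]
grip_width: 0.0156
grasp_force: 40.0
time_s: 27.37
ee_pos: [0.5829, 0.3015, 0.0371]
tool_rot: [-179.9, -0.1, 176.9]
ft_force: [0.1, -0.1, -1.4]
grip_width: 0.0155
grasp_force: 40.0
```

```bash
python3 -m jog '[[[0,0,0.0015],[0,0,0],0],[[0,0,0],[0,0,0],0],[[0,0,0],[0,0,0],0],[[0,0,0],[0,0,0],0.45],[[0,0,0],[0,0,0],0.45],[[0,0,0],[0,0,0],0.45],[[0,0,0],[0,0,0],0.45],[[0,0,-0.01],[0,0,0],0.45],[[0,0,-0.02],[0,0,0],0.45],[[0,0,-0.02],[0,0,0],0.2],[[-0.002,0,0],[0,0,0],0],[[0,0,0],[0,0,0],0],[[0,0,0],[0,0,0],0],[[0,0,0],[0,0,0],0],[[0,0,0],[0,0,0],0],[[0,0,0],[0,0,0],0]]' 10
python3 -c "
from h import *
to(.5814,.3016,.056,-3.15)"
```

```text
time_s: 28.7
ee_pos: [0.5845, 0.3012, 0.0849]
tool_rot: [-179.9, -0.1, 176.9]
ft_force: [0.2, -0.4, -0.2]
grip_width: 0.0031
grasp_force: 0.0
t 28.7 pos [0.5845 0.3012 0.0849] rot [-1.799e+02 -1.000e-01  1.769e+02] q [-42.  26.  14.  92.  -7.  63.  61.]
  turn first(rad) [-0.002 -0.002  0.   ] rows>= 1  then shift [0.0032 0.0002 0.0289] rows>= 1
```

Wrong sign on that 2 mm. It does no harm, and I correct it before pressing.

```bash
python3 -m jog '[[[0.0032,0,0.012],[0,0,0],0],[[0,0,0.012],[0,0,0],0],[[0,0,0.004],[0,0,0],0],[[0,0,0],[0,0,0],0],[[0,0,0],[0,0,0],0]]'; python3 -m jog '[[[0,0,0.002],[0,0,0],0],[[0,0,0.002],[0,0,0],0],[[0,0,0.002],[0,0,0],0],[[0,0,0],[0,0,0],0],[[0,0,0],[0,0,0],0]]';python3 -m jog '[[[0,0,0.002],[0,0,0],0],[[0,0,0.002],[0,0,0],0],[[0,0,0.001],[0,0,0],0],[[0,0,0],[0,0,0],0],[[0,0,0],[0,0,0],0]]'
```

```text
time_s: 29.12
ee_pos: [0.5814, 0.3013, 0.0569]
tool_rot: [-179.9, -0.1, 176.9]
ft_force: [-0.1, -0.2, 0.3]
grip_width: 0.0005
grasp_force: 0.0
time_s: 29.53
ee_pos: [0.5822, 0.3018, 0.0521]
tool_rot: [-180.0, -0.0, 176.9]
ft_force: [-0.1, 0.9, 2.5]
grip_width: 0.0004
grasp_force: 1.2
time_s: 29.95
ee_pos: [0.5825, 0.3018, 0.0475]
tool_rot: [-180.0, 0.0, 176.9]
ft_force: [-0.0, -0.5, 4.6]
grip_width: 0.0002
grasp_force: 2.5
```

```bash
python3 -m jog '[[[0,0,0.002],[0,0,0],0],[[0,0,0.002],[0,0,0],0],[[0,0,0],[0,0,0],0],[[0,0,0],[0,0,0],0]]'; python3 -m jog '[[[0,0,0.001],[0,0,0],0],[[0,0,0],[0,0,0],0],[[0,0,0],[0,0,0],0]]'
```

```text
time_s: 30.28
ee_pos: [0.5826, 0.3018, 0.0434]
tool_rot: [-180.0, 0.0, 176.8]
ft_force: [0.9, 0.4, 4.7]
grip_width: 0.0004
grasp_force: 2.4
time_s: 30.53
ee_pos: [0.5826, 0.3017, 0.0426]
tool_rot: [-180.0, 0.0, 176.8]
ft_force: [1.8, 0.0, 7.1]
grip_width: 0.0002
grasp_force: 3.2
```

```bash
python3 -m jog '[[[0,0,0.0004],[0,0,0],0],[[0,0,0],[0,0,0],0],[[0,0,0],[0,0,0],0]]'; python3 -m jog '[[[0,0,-0.01],[0,0,0],0],[[0,0,-0.03],[0,0,0],0.5],[[0,0,-0.04],[0,0,0],1],[[0,0,-0.04],[0,0,0],1],[[0,0,-0.03],[0,0,0],1],[[0,0,0],[0,0,0],1],[[0,0,0],[0,0,0],1]]'
python3 - <<'E'
from h import *
im,d,K,T=cam('wrist'); P=cloud(d,K,T); blobs(P,.036,.06,amin=150)
im,d,K,T=cam('scene'); P=cloud(d,K,T); part('U',P,K,T,(.695,.02)); blobs(P,.026,.037)
to(.68,.014,.2,-13.5)
E
```

```text
time_s: 30.78
ee_pos: [0.5827, 0.3017, 0.0425]
tool_rot: [-180.0, 0.0, 176.8]
ft_force: [-0.7, -1.3, 9.9]
grip_width: 0.0007
grasp_force: 4.7
time_s: 31.37
ee_pos: [0.5827, 0.3022, 0.1936]
tool_rot: [179.9, 0.1, 176.9]
ft_force: [0.7, 0.1, -0.2]
grip_width: 0.0324
grasp_force: 0.0
[225. 128.] 6548 (array([0.5341, 0.2597]), array([190.7, 190.1]), 86.7) z 0.0446
[279. 108.] 1802 (array([0.4943, 0.307 ]), array([55.7, 56.1]), 86.1) z 0.043
[278. 188.] 1628 (array([0.5821, 0.3017]), array([81.9, 37.5]), 17.3) z 0.043
[486. 270.] 651 (array([0.6836, 0.5306]), array([11.6, 59.3]), 5.1) z 0.0481
U n 262 rect [44.5 64.5] ra 75.1 z 0.0328 POINT [0.6922 0.0076] alt [0.6913 0.0062] yaw -15.6
[408. 121.] 50 (array([0.4018, 0.5719]), array([56.2, 11.4]), 58.6) z 0.0311
[281. 152.] 140 (array([0.3552, 0.1247]), array([53.3, 61.3]), 60.1) z 0.0325
[348. 174.] 1766 (array([0.5293, 0.2639]), array([173.9, 175.1]), 86.9) z 0.0293
[311. 173.] 44 (array([0.4822, 0.1664]), array([ 3.7, 87.8]), 85.7) z 0.0326
[464. 199.] 108 (array([0.7467, 0.5051]), array([95. , 40.9]), 33.0) z 0.0315
[353. 199.] 180 (ar
[... 181 characters left out ...]
rray([77. , 28.6]), 50.6) z 0.0314
[444. 271.] 70 (array([0.9052, 0.2934]), array([16.3, 66.1]), 84.1) z 0.0324
[257. 281.] 122 (array([ 0.7503, -0.1265]), array([74.4, 43.1]), 73.5) z 0.0315
[391. 310.] 58 (array([0.9397, 0.1171]), array([56.1, 12.5]), 57.7) z 0.0315
[ 38. 316.] 46 (array([ 0.6121, -0.5865]), array([ 8.9, 33.9]), 50.6) z 0.0306
[354. 327.] 64 (array([0.9375, 0.0165]), array([54.6, 12. ]), 52.1) z 0.0315
[313. 346.] 52 (array([ 0.9351, -0.0821]), array([50.1,  9.5]), 44.9) z 0.0313
t 31.5 pos [0.5812 0.3015 0.1903] rot [-179.9   -0.2  176.9] q [-43.  21.  15.  86.  -6.  74.  60.]
  turn first(rad) [-0.002 -0.003  0.181] rows>= 2  then shift [-0.1632 -0.2565 -0.0097] rows>= 8
```

The T and Z are both home, with tops at z = 0.043 measured. Now the U.

```bash
python3 -m jog '[[[0,0,0],[0,0,0.09],1],[[0,0,0],[0,0,0.09],1],[[-0.016,-0.0257,-0.002],[0,0,0],1],[[-0.016,-0.0257,-0.002],[0,0,0],1],[[-0.016,-0.0257,-0.002],[0,0,0],1],[[-0.016,-0.0257,-0.002],[0,0,0],1],[[-0.016,-0.0257,-0.002],[0,0,0],1],[[-0.016,-0.0257,0],[0,0,0],1],[[-0.016,-0.0257,0],[0,0,0],1],[[-0.016,-0.0257,0],[0,0,0],1],[[-0.016,-0.0257,0],[0,0,0],1],[[-0.016,-0.0257,0],[0,0,0],1],[[0,0,0],[0,0,0],1],[[0,0,0],[0,0,0],1],[[0,0,0],[0,0,0],1],[[0,0,0],[0,0,0],1]]'
python3 - <<'E'
from h import *
im,d,K,T=cam('wrist'); save('w9',im); P=cloud(d,K,T)
part('U',P,K,T,(.695,.02))
to(.6915,.006,.012,-15)
E
```

```text
time_s: 32.8
ee_pos: [0.6771, 0.0163, 0.2002]
tool_rot: [-179.9, -0.2, 166.7]
ft_force: [-0.1, -0.4, -0.3]
grip_width: 0.0871
grasp_force: 0.0
U n 1573 rect [44.1 62.7] ra 76.0 z 0.0329 POINT [0.6891 0.0087] alt [0.6897 0.0086] yaw -15.3
t 32.9 pos [0.6773 0.0163 0.2006] rot [-179.9   -0.2  166.7] q [-22.  24.  23.  82. -10.  76.  78.]
  turn first(rad) [-0.001 -0.003  0.029] rows>= 1  then shift [-0.0164 -0.0063  0.1886] rows>= 5
```

View pics/w9.png

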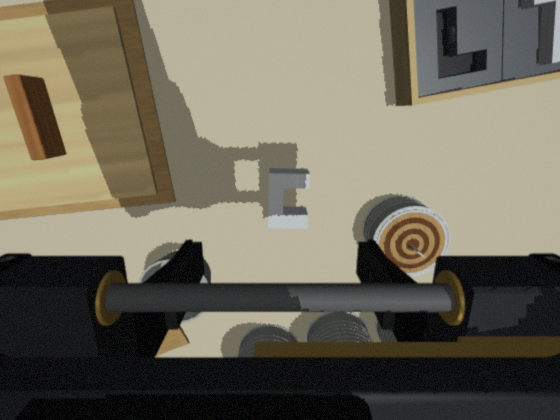

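The U is at (288,198), with its base on the left and legs pointing to +y, clear of the candle at (413,240). Its point is (0.6894,0.0087), yaw −15°.

```bash
python3 -m jog '[[[0,0,0],[0,-0.003,0.026],0.6],[[-0.0137,-0.0042,0.02],[0,0,0],0.6],[[0,0,0.035],[0,0,0],0.6],[[0,0,0.035],[0,0,0],0.5],[[0,0,0.035],[0,0,0],0.5],[[0,0,0.03],[0,0,0],0.45],[[0,0,0.015],[0,0,0],0.45],[[0,0,0],[0,0,0],0.45],[[0,0,0],[0,0,0],0.45],[[0,0,0],[0,0,0],0.45]]' 40
python3 -c "
from h import *
to(.6894,.0087,.0125,-14.8)"
```

```text
time_s: 33.68
ee_pos: [0.6916, 0.007, 0.0338]
tool_rot: [-180.0, 0.3, 165.1]
ft_force: [-0.5, -0.4, 0.5]
grip_width: 0.04
grasp_force: 0.0
t 33.7 pos [0.6916 0.007  0.0338] rot [-180.     0.3  165.1] q [-20.  33.  21.  90. -13.  59.  80.]
  turn first(rad) [-0.     0.005 -0.002] rows>= 1  then shift [0.0026 0.0011 0.0213] rows>= 1
```

```bash
python3 -m jog '[[[0.0022,0.0011,0.01],[0,0.005,0],0.45],[[0,0,0.008],[0,0,0],0.45],[[0,0,0.003],[0,0,0],0.45],[[0,0,0],[0,0,0],0.45],[[0,0,0],[0,0,0],0.3],[[0,0,0],[0,0,0],0],[[0,0,0],[0,0,0],0],[[0,0,0],[0,0,0],0],[[0,0,0],[0,0,0],0],[[0,0,0],[0,0,0],0],[[0,0,0],[0,0,0],0],[[0,0,0],[0,0,0],0],[[0,0,0],[0,0,0],0]]' 40
python3 -m jog '[[[0,0,0],[0,0,0],0],[[0,0,-0.01],[0,0,0],0],[[0,0,-0.03],[0,0,0],0],[[0,0,-0.03],[0,0,0],0],[[0,0,-0.03],[0,0,0],0],[[0,0,-0.02],[0,0,0],0],[[0,0,0],[0,0,0],0]]' 40
python3 -c "
from h import *
to(.4872,.2098,.14,-3.15)"
```

```text
time_s: 34.77
ee_pos: [0.6885, 0.0083, 0.0107]
tool_rot: [-179.9, -0.2, 165.1]
ft_force: [0.5, 0.9, 2.5]
grip_width: 0.0155
grasp_force: 40.0
time_s: 35.35
ee_pos: [0.6912, 0.0081, 0.1364]
tool_rot: [179.9, 0.2, 165.0]
ft_force: [0.4, -0.2, -0.5]
grip_width: 0.0159
grasp_force: 40.0
t 35.4 pos [0.6912 0.0081 0.1364] rot [179.9   0.2 165. ] q [-21.  28.  23.  85. -11.  70.  79.]
  turn first(rad) [ 0.001  0.004 -0.206] rows>= 2  then shift [ 0.2148  0.1902 -0.0036] rows>= 7
```

```bash
python3 -m jog '[[[0,0,0],[0.001,0.004,-0.103],0],[[0,0,0],[0,0,-0.103],0],[[0.0215,0.019,0],[0,0,0],0],[[0.0215,0.019,0],[0,0,0],0],[[0.0215,0.019,0],[0,0,0],0],[[0.0215,0.019,0],[0,0,0],0],[[0.0215,0.019,0],[0,0,0],0],[[0.0215,0.019,0],[0,0,0],0],[[0.0215,0.019,0],[0,0,0],0],[[0.0215,0.019,0],[0,0,0],0],[[0.0215,0.019,0],[0,0,0],0],[[0.0215,0.019,0],[0,0,0],0],[[0,0,0],[0,0,0],0],[[0,0,0],[0,0,0],0],[[0,0,0],[0,0,0],0],[[0,0,0],[0,0,0],0]]' 40
python3 - <<'E'
from h import *
to(.4864,.2098,.05,-3.15); held('w10')
E
```

```text
time_s: 36.68
ee_pos: [0.4851, 0.2087, 0.1317]
tool_rot: [-179.9, -0.4, 176.8]
ft_force: [0.3, 0.9, -1.8]
grip_width: 0.0155
grasp_force: 40.0
t 36.7 pos [0.4851 0.2087 0.1317] rot [-179.9   -0.4  176.8] q [-41.   9.  14. 108.  -3.  64.  61.]
  turn first(rad) [-0.001 -0.007 -0.001] rows>= 1  then shift [-0.0013  0.0012  0.0817] rows>= 2
top tool z -22.1
x max [24.2 29.5 29.6] y range [-7.6 36. ] 2216
bar mid y by x [(17, array([-6.7,  9.6])), (22, array([-7.1,  9.3])), (27, array([-7.1,  9.2]))]
```

View pics/w10.png

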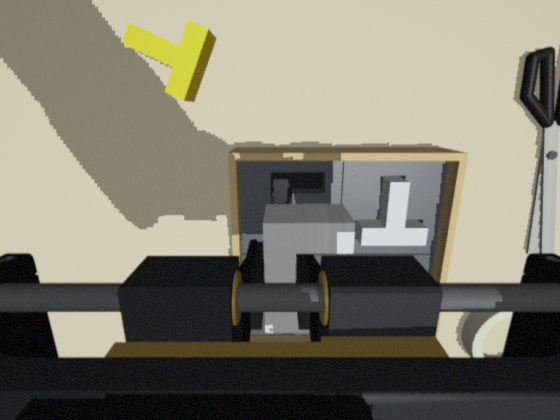

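The held U has its legs to +y over the U cutout. I measure its centre about 1 mm toward −x in the tool. Lower.

```bash
python3 -m jog '[[[-0.0013,0.0012,0.02],[-0.001,-0.007,-0.001],0],[[0,0,0.02],[0,0,0],0],[[0,0,0.02],[0,0,0],0],[[0,0,0.015],[0,0,0],0],[[0,0,0.006],[0,0,0],0],[[0,0,0],[0,0,0],0],[[0,0,0],[0,0,0],0],[[0,0,0],[0,0,0],0],[[0,0,0],[0,0,0],0]]' 40
python3 -c "
from h import *
to(.4862,.2098,.041,-3.15)"
```

```text
time_s: 37.48
ee_pos: [0.4865, 0.2112, 0.052]
tool_rot: [179.9, 0.1, 176.9]
ft_force: [1.2, 1.1, -1.5]
grip_width: 0.0156
grasp_force: 40.0
t 37.5 pos [0.4865 0.2112 0.052 ] rot [1.799e+02 1.000e-01 1.769e+02] q [-40.  14.  14. 112.  -4.  54.  62.]
  turn first(rad) [0.001 0.001 0.001] rows>= 1  then shift [ 0.0002 -0.0014  0.011 ] rows>= 1
```

```bash
python3 -m jog '[[[0.0002,-0.0014,0.004],[0.001,0.001,0.001],0],[[0,0,0.004],[0,0,0],0],[[0,0,0.002],[0,0,0],0],[[0,0,0],[0,0,0],0],[[0,0,0],[0,0,0],0],[[0,0,0],[0,0,0],0]]' 40
python3 -c "
from h import *
to(.4862,.2098,.036,-3.15)"
```

```text
time_s: 37.98
ee_pos: [0.4854, 0.2096, 0.0409]
tool_rot: [-179.9, -0.1, 176.9]
ft_force: [0.4, -0.6, -0.4]
grip_width: 0.0157
grasp_force: 40.0
t 38.0 pos [0.4854 0.2096 0.0409] rot [-1.799e+02 -1.000e-01  1.769e+02] q [-40.  15.  14. 113.  -5.  53.  63.]
  turn first(rad) [-0.001 -0.001  0.   ] rows>= 1  then shift [-0.0008  0.0003  0.0049] rows>= 1
```

```bash
python3 -m jog '[[[-0.0007,0.0002,0.001],[0,0,0],0],[[0,0,0.0015],[0,0,0],0],[[0,0,0.0015],[0,0,0],0],[[0,0,0],[0,0,0],0],[[0,0,0],[0,0,0],0]]' 40; python3 -m jog '[[[0,0,0.0015],[0,0,0],0],[[0,0,0.0015],[0,0,0],0],[[0,0,0],[0,0,0],0],[[0,0,0],[0,0,0],0]]' 40
```

```text
time_s: 38.4
ee_pos: [0.486, 0.2097, 0.0367]
tool_rot: [-179.9, -0.1, 176.9]
ft_force: [0.6, -0.4, -1.3]
grip_width: 0.016
grasp_force: 40.0
time_s: 38.73
ee_pos: [0.486, 0.2097, 0.0337]
tool_rot: [-179.9, -0.1, 176.9]
ft_force: [-0.7, 0.0, -0.1]
grip_width: 0.0155
grasp_force: 40.0
```

```bash
python3 -m jog '[[[0,0,0.0012],[0,0,0],0],[[0,0,0],[0,0,0],0],[[0,0,0],[0,0,0],0],[[0,0,0],[0,0,0],0.3],[[0,0,0],[0,0,0],0.3],[[0,0,0],[0,0,0],0.3],[[0,0,0],[0,0,0],0.3],[[0,0,-0.01],[0,0,0],0.3],[[0,0,-0.02],[0,0,0],0.3],[[0,0,-0.02],[0,0,0],0.2],[[0,0,0],[0,0,0],0],[[0,0,0],[0,0,0],0],[[0,0,0],[0,0,0],0],[[0,0,0],[0,0,0],0],[[0,0,0],[0,0,0],0]]' 10
python3 -c "
from h import *
to(.487,.2098,.056,-3.15)"
```

```text
time_s: 39.98
ee_pos: [0.4856, 0.2095, 0.082]
tool_rot: [-179.9, -0.1, 176.9]
ft_force: [1.0, 0.1, 0.4]
grip_width: 0.0015
grasp_force: 0.0
t 40.0 pos [0.4856 0.2095 0.082 ] rot [-1.799e+02 -1.000e-01  1.769e+02] q [-41.  12.  14. 111.  -4.  58.  62.]
  turn first(rad) [-0.002 -0.003  0.   ] rows>= 1  then shift [-0.0013  0.0004  0.026 ] rows>= 1
```

```bash
python3 -m jog '[[[-0.0013,0.0004,0.012],[0,0,0],0],[[0,0,0.01],[0,0,0],0],[[0,0,0.004],[0,0,0],0],[[0,0,0],[0,0,0],0],[[0,0,0],[0,0,0],0]]'; python3 -m jog '[[[0,0,0.002],[0,0,0],0],[[0,0,0.002],[0,0,0],0],[[0,0,0.002],[0,0,0],0],[[0,0,0],[0,0,0],0],[[0,0,0],[0,0,0],0]]';python3 -m jog '[[[0,0,0.002],[0,0,0],0],[[0,0,0.002],[0,0,0],0],[[0,0,0.001],[0,0,0],0],[[0,0,0],[0,0,0],0],[[0,0,0],[0,0,0],0]]'
```

```text
time_s: 40.4
ee_pos: [0.487, 0.2098, 0.0559]
tool_rot: [-179.9, -0.1, 176.9]
ft_force: [-0.4, -0.2, -0.6]
grip_width: 0.0007
grasp_force: 0.0
time_s: 40.82
ee_pos: [0.4879, 0.209, 0.0512]
tool_rot: [-179.9, -0.1, 176.8]
ft_force: [-1.3, -3.4, 5.3]
grip_width: 0.0003
grasp_force: 3.2
time_s: 41.23
ee_pos: [0.4883, 0.2082, 0.0465]
tool_rot: [-179.9, -0.0, 176.8]
ft_force: [-0.6, -7.2, 9.2]
grip_width: 0.0008
grasp_force: 4.7
```

The lateral force is growing, so the part may be tilting. I back off and look.

```bash
python3 -m jog '[[[0,0,-0.02],[0,0,0],0],[[0,0,-0.04],[0,0,0],0.3],[[0,0,-0.04],[0,0,0],0.6],[[0,0,-0.04],[0,0,0],1],[[-0.01,0,0],[0,0,0],1],[[0,0,0],[0,0,0],1],[[0,0,0],[0,0,0],1]]'
python3 - <<'E'
from h import *
im,d,K,T=cam('wrist'); save('w11',cv2.resize(im[60:290,150:430],None,fx=2,fy=2)); P=cloud(d,K,T)
Rm=R.from_euler('z',-3.15,degrees=True).as_matrix(); L=(P-[.5346,.26,0])@Rm
z=P[...,2]; m=(z>.036)&(abs(L[...,0]+.044)<.04)&(L[...,1]>-.085)&(L[...,1]<-.005); q=L[m]*1e3
print(len(q),'z pct',np.percentile(q[:,2],[2,50,98]),'lo',np.percentile(q[:,:2],1,0),'hi',np.percentile(q[:,:2],99,0), rect(L[m]))
A=np.c_[q[:,:2]-[-44.6,-52.7],np.ones(len(q))]; print('plane dz/dx dz/dy z0',np.linalg.lstsq(A,q[:,2],rcond=None)[0])
E
```

```text
time_s: 41.82
ee_pos: [0.4977, 0.2096, 0.1857]
tool_rot: [-180.0, -0.1, 176.8]
ft_force: [0.1, -0.0, -0.8]
grip_width: 0.0324
grasp_force: 0.0
53576 z pct [ 45.48330615 284.84105373 304.17855029] lo [-72.66744074 -84.23462464] hi [-24.95972425  -5.81554479] (array([-0.0434, -0.045 ]), array([80. , 62.5]), 90.0)
plane dz/dx dz/dy z0 [-2.35286964e+00 -8.91947420e-02  2.38596336e+02]
```

View pics/w11.png

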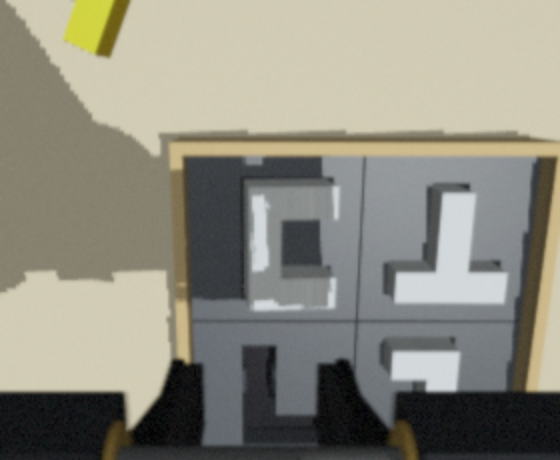

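The U sits in its cutout (265–335, 180–305 in the 2x crop) and the T and Z are home. I check the U's tilt by numbers.

```bash
cat >> h.py <<'E'
def ufit():
    im,d,K,T=cam('wrist'); P=cloud(d,K,T)
    Rm=R.from_euler('z',-3.15,degrees=True).as_matrix(); L=(P-[.5346,.26,0])@Rm
    z=P[...,2]; m=(z>.036)&(z<.062)&(abs(L[...,0]+.044)<.04)&(L[...,1]>-.085)&(L[...,1]<-.005)
    n,l,st,c=cv2.connectedComponentsWithStats(m.astype(np.uint8)); m=l==1+st[1:,4].argmax(); q=L[m]*1e3
    print(len(q),'z pct',np.percentile(q[:,2],[2,50,98]),'lo',np.percentile(q[:,:2],1,0),'hi',np.percentile(q[:,:2],99,0), rect(L[m]))
    A=np.c_[q[:,:2]-[-44.6,-52.7],np.ones(len(q))]; print('plane dz/dx dz/dy z0',np.linalg.lstsq(A,q[:,2],rcond=None)[0])
    for n,(x,y) in dict(base=(-44.6,-52.7),c1=(-68,-52.7),c2=(-21,-52.7),leg1=(-67.6,-22),leg2=(-21.6,-22)).items():
        s=q[np.hypot(q[:,0]-x,q[:,1]-y)<4]; print(n,len(s),np.round(np.median(s,0),1) if len(s) else '')
E
python3 -c "
from h import *
ufit()"
```

```text
2052 z pct [37.22067561 45.4275973  47.93746547] lo [-74.51259135 -57.98596053] hi [-12.97106489 -14.45847614] (array([-0.0434, -0.0359]), array([44.2, 62.5]), 89.8)
plane dz/dx dz/dy z0 [ 5.67429401e-03 -1.02762340e-01  4.63834901e+01]
base 50 [-44.5 -53.   46.7]
c1 53 [-68.1 -53.   46.8]
c2 46 [-20.9 -53.   46.8]
leg1 54 [-67.6 -22.   43.7]
leg2 47 [-21.8 -21.7  43.5]
```

The legs are nearly down, but the base is 3.7 mm high with a 6° tilt. I press on the base again and let the tool follow toward −y as it levels.

```bash
python3 -m jog '[[[0,0,0.03],[0,0,0],0.3],[[0,0,0.03],[0,0,0],0],[[0,0,0.03],[0,0,0],0],[[0,0,0.025],[0,0,0],0],[[0,0,0],[0,0,0],0],[[0,0,0],[0,0,0],0],[[0,0,0],[0,0,0],0],[[0,0,0],[0,0,0],0]]'
python3 -c "
from h import *
to(.487,.2095,.049,-3.15)"
```

```text
time_s: 42.58
ee_pos: [0.4984, 0.2101, 0.0723]
tool_rot: [180.0, 0.0, 176.9]
ft_force: [0.6, 0.5, 0.2]
grip_width: 0.0043
grasp_force: 0.0
t 42.6 pos [0.4984 0.2101 0.0723] rot [180.    0.  176.9] q [-40.  14.  14. 110.  -4.  57.  63.]
  turn first(rad) [0. 0. 0.] rows>= 1  then shift [ 0.0113 -0.0012  0.0233] rows>= 1
```

```bash
python3 -m jog '[[[0.0113,-0.0012,0.01],[0,0,0],0],[[0,0,0.01],[0,0,0],0],[[0,0,0.003],[0,0,0],0],[[0,0,0],[0,0,0],0],[[0,0,0],[0,0,0],0]]'; python3 -m jog '[[[0,-0.0006,0.001],[0,0,0],0],[[0,-0.0006,0.001],[0,0,0],0],[[0,-0.0006,0.001],[0,0,0],0],[[0,0,0],[0,0,0],0],[[0,0,0],[0,0,0],0]]'; python3 -m jog '[[[0,-0.0004,0.001],[0,0,0],0],[[0,-0.0003,0.001],[0,0,0],0],[[0,0,0],[0,0,0],0]]'
```

```text
time_s: 43.0
ee_pos: [0.4866, 0.209, 0.048]
tool_rot: [-180.0, -0.1, 176.9]
ft_force: [-0.1, 0.3, -0.4]
grip_width: 0.0006
grasp_force: 0.0
time_s: 43.42
ee_pos: [0.4868, 0.2069, 0.0454]
tool_rot: [-180.0, -0.0, 176.8]
ft_force: [-0.4, -0.2, 4.5]
grip_width: 0.0003
grasp_force: 2.6
time_s: 43.67
ee_pos: [0.4868, 0.2062, 0.0435]
tool_rot: [-180.0, -0.0, 176.8]
ft_force: [-0.2, -1.3, 6.5]
grip_width: 0.0001
grasp_force: 2.9
```

```bash
python3 -m jog '[[[0,-0.0002,0.001],[0,0,0],0],[[0,0,0],[0,0,0],0],[[0,0,0],[0,0,0],0]]'; python3 -m jog '[[[0,0,0.0004],[0,0,0],0],[[0,0,0],[0,0,0],0],[[0,0,0],[0,0,0],0]]'
```

```text
time_s: 43.92
ee_pos: [0.4868, 0.2058, 0.0426]
tool_rot: [-180.0, -0.0, 176.8]
ft_force: [-0.6, -2.9, 7.1]
grip_width: 0.0004
grasp_force: 3.7
time_s: 44.17
ee_pos: [0.4868, 0.2057, 0.0425]
tool_rot: [-180.0, -0.0, 176.8]
ft_force: [-2.5, -3.2, 10.7]
grip_width: 0.0004
grasp_force: 5.5
```

```bash
python3 -m jog '[[[0,0,-0.02],[0,0,0],0],[[0,0,-0.04],[0,0,0],0.3],[[0,0,-0.04],[0,0,0],0.6],[[0,0,-0.04],[0,0,0],1],[[-0.01,0,0],[0,0,0],1],[[0,0,0],[0,0,0],1],[[0,0,0],[0,0,0],1]]'
python3 - <<'E'
from h import *
ufit()
im,d,K,T=cam('wrist'); blobs(cloud(d,K,T),.036,.06,amin=150)
im,d,K,T=cam('scene'); P=cloud(d,K,T); blobs(P[:, :],.026,.037)
print('cover on pad');blobs(P,.011,.02,amin=300);blobs(P,.043,.055)
to(.549,-.207,.2,-7)
E
```

```text
time_s: 44.75
ee_pos: [0.4961, 0.2056, 0.1811]
tool_rot: [-179.9, -0.1, 176.8]
ft_force: [-0.0, 0.5, 0.1]
grip_width: 0.0325
grasp_force: 0.0
1980 z pct [38.03819444 42.94944249 44.37298148] lo [-74.32082401 -59.78224865] hi [-12.74928108 -17.12643811] (array([-0.0433, -0.038 ]), array([43.5, 62.4]), 89.8)
plane dz/dx dz/dy z0 [ 1.60584898e-03 -8.94220743e-03  4.29205432e+01]
base 51 [-44.9 -52.9  43. ]
c1 56 [-68.  -52.9  42.8]
c2 47 [-21.2 -52.8  43.1]
leg1 55 [-67.7 -22.1  43. ]
leg2 46 [-21.4 -21.9  43. ]
[348. 171.] 3464 (array([0.5166, 0.2612]), array([190.9, 154.7]), 86.8) z 0.0447
[295. 186.] 1982 (array([0.4892, 0.2241]), array([43.6, 62.2]), 86.7) z 0.0429
[381. 194.] 1716 (array([0.494 , 0.3071]), array([56.7, 56.5]), 85.8) z 0.0428
[367. 245.] 596 (array([0.5569, 0.2936]), array([35.6, 19.2]), 87.2) z 0.0427
[385.  95.] 55 (array([0.2479, 0.5894]), array([ 8.2, 93.7]), 89.0) z 0.0311
[402. 119.] 76 (array([0.3812, 0.5624]), array([90.4, 32.3]), 29.1) z 0.0316
[280. 152.] 146 (array([0.3555, 0.1244]), array([53.7, 60.8]), 59.9) z 0.0321
[348. 174.] 1742 (array([0.5296, 0.2
[... 1431 characters left out ...]
 array([83.5, 83.6]), 88.3) z 0.0486
[453. 270.] 118 (array([0.9187, 0.3058]), array([83., 36.]), 24.9) z 0.049
[258. 280.] 108 (array([ 0.7547, -0.1256]), array([81.7, 55.4]), 64.5) z 0.0457
[392. 306.] 77 (array([0.9398, 0.1174]), array([57.3, 13.4]), 58.6) z 0.0496
[ 34. 313.] 40 (array([ 0.6154, -0.5876]), array([ 7.3, 26.4]), 40.6) z 0.0474
[354. 323.] 77 (array([0.9364, 0.0169]), array([54.9, 11.8]), 49.7) z 0.0498
[312. 341.] 80 (array([ 0.9275, -0.0845]), array([63.7, 16.7]), 34.5) z 0.049
t 44.9 pos [0.4951 0.2054 0.1798] rot [-179.9   -0.2  176.9] q [-41.   7.  15. 104.  -2.  69.  61.]
  turn first(rad) [-0.003 -0.004  0.067] rows>= 1  then shift [-0.1038 -0.4028 -0.0202] rows>= 11
```

All three parts are home: tops are level at 43 mm as read, and the tilt is gone. The L is absent in every view. Now the cover.

```bash
python3 -m jog '[[[-0.008,-0.031,0],[-0.003,-0.004,0.067],1],[[-0.008,-0.031,0],[0,0,0],1],[[-0.008,-0.031,0],[0,0,0],1],[[-0.008,-0.031,0],[0,0,0],1],[[-0.008,-0.031,0],[0,0,0],1],[[-0.008,-0.031,0],[0,0,0],1],[[-0.008,-0.031,0],[0,0,0],1],[[-0.008,-0.031,0],[0,0,0],1],[[-0.008,-0.031,0],[0,0,0],1],[[-0.008,-0.031,0],[0,0,0],1],[[-0.008,-0.031,0],[0,0,0],1],[[-0.008,-0.031,0],[0,0,0],1],[[-0.008,-0.031,0],[0,0,0],1],[[0,0,0],[0,0,0],1],[[0,0,0],[0,0,0],1],[[0,0,0],[0,0,0],1]]'
python3 - <<'E'
from h import *
im,d,K,T=cam('wrist'); P=cloud(d,K,T); blobs(P,.04,.056,amin=200);blobs(P,.01,.022,amin=2000)
to(.5494,-.207,.0195,-7)
E
```

```text
time_s: 46.23
ee_pos: [0.552, -0.2057, 0.1796]
tool_rot: [179.9, 0.0, 173.0]
ft_force: [0.7, 1.0, -0.2]
grip_width: 0.0871
grasp_force: 0.0
[277. 191.] 1287 (array([ 0.549 , -0.2068]), array([16., 79.]), 82.9) z 0.0488
[366. 336.] 237 (array([ 0.7312, -0.1261]), array([60.9, 14.8]), 83.7) z 0.0447
[278. 175.] 29414 (array([ 0.5498, -0.2068]), array([190.5, 189.2]), 83.0) z 0.0149
t 46.3 pos [ 0.5522 -0.2051  0.1799] rot [1.798e+02 1.000e-01 1.731e+02] q [-12.  15.  34.  97.  -9.  70. 107.]
  turn first(rad) [0.003 0.001 0.002] rows>= 1  then shift [ 0.0026 -0.0023  0.1604] rows>= 4
```

```bash
python3 -m jog '[[[0.0026,-0.0023,0.025],[0.003,0.001,0.002],1],[[0,0,0.035],[0,0,0],1],[[0,0,0.035],[0,0,0],1],[[0,0,0.035],[0,0,0],1],[[0,0,0.02],[0,0,0],1],[[0,0,0.009],[0,0,0],1],[[0,0,0],[0,0,0],0.3],[[0,0,0],[0,0,0],0],[[0,0,0],[0,0,0],0],[[0,0,0],[0,0,0],0],[[0,0,0],[0,0,0],0],[[0,0,0],[0,0,0],0],[[0,0,0],[0,0,0],0],[[0,0,0],[0,0,0],0],[[0,0,0],[0,0,0],0],[[0,0,0],[0,0,0],0],[[0,0,0],[0,0,0],0],[[0,0,0],[0,0,0],0],[[0,0,0],[0,0,0],0],[[0,0,0],[0,0,0],0]]' 45
python3 -m jog '[[[0,0,0],[0,0,0],0],[[0,0,0],[0,0,0],0]]'
```

```text
time_s: 47.95
ee_pos: [0.5498, -0.2084, 0.0216]
tool_rot: [-180.0, 0.1, 172.9]
ft_force: [0.2, 0.1, 0.3]
grip_width: 0.0153
grasp_force: 45.0
time_s: 48.12
ee_pos: [0.5499, -0.2084, 0.0217]
tool_rot: [-180.0, 0.1, 172.9]
ft_force: [0.5, 0.6, 0.3]
grip_width: 0.0155
grasp_force: 45.0
```

```bash
python3 -m jog '[[[0,0,-0.005],[0,0,0],0],[[0,0,-0.015],[0,0,0],0],[[0,0,-0.025],[0,0,0],0],[[0,0,-0.025],[0,0,0],0],[[0,0,-0.025],[0,0,0],0],[[0,0,-0.025],[0,0,0],0],[[0,0,-0.02],[0,0,0],0],[[0,0,0],[0,0,0],0],[[0,0,0],[0,0,0],0]]' 45
python3 -c "
from h import *
to(.5349,.2597,.155,-3.1)"
```

```text
time_s: 48.87
ee_pos: [0.5501, -0.2087, 0.1627]
tool_rot: [-180.0, 0.2, 172.9]
ft_force: [0.2, 0.6, -2.6]
grip_width: 0.0155
grasp_force: 45.0
t 48.9 pos [ 0.5501 -0.2087  0.1627] rot [-180.     0.2  172.9] q [-12.  15.  34.  99.  -9.  68. 107.]
  turn first(rad) [-0.001  0.004 -0.07 ] rows>= 1  then shift [0.0405 0.4669 0.0077] rows>= 12
```

```bash
python3 -m jog '[[[0,0,0],[-0.001,0.004,-0.07],0],[[0.0025,0.029,0],[0,0,0],0],[[0.0025,0.029,0],[0,0,0],0],[[0.0025,0.029,0],[0,0,0],0],[[0.0025,0.029,0],[0,0,0],0],[[0.0025,0.029,0],[0,0,0],0],[[0.0025,0.029,0],[0,0,0],0],[[0.0025,0.029,0],[0,0,0],0],[[0.0025,0.029,0],[0,0,0],0],[[0.0025,0.029,0],[0,0,0],0],[[0.0025,0.029,0],[0,0,0],0],[[0.0025,0.029,0],[0,0,0],0],[[0.0025,0.029,0],[0,0,0],0],[[0.0025,0.029,0],[0,0,0],0],[[0.0025,0.029,0],[0,0,0],0],[[0.0025,0.029,0],[0,0,0],0],[[0.0025,0.029,0],[0,0,0],0],[[0,0,0],[0,0,0],0],[[0,0,0],[0,0,0],0],[[0,0,0],[0,0,0],0]]' 45
python3 - <<'E'
from h import *
im,d,K,T=cam('scene'); P=cloud(d,K,T); m=(abs(P[...,0]-.535)<.11)&(abs(P[...,1]-.26)<.11)&(P[...,2]>.13)&(P[...,2]<.165)
q=P[m]; print(len(q),rect(q),np.percentile(q[:,2],[5,50,95]))
to(.5349,.2597,.07,-3.1); print(read_state()['grip_width'],read_state()['ft_force'])
E
```

```text
time_s: 50.53
ee_pos: [0.5341, 0.2561, 0.1604]
tool_rot: [-179.9, -0.2, 176.9]
ft_force: [0.9, -0.5, -2.6]
grip_width: 0.0157
grasp_force: 45.0
2742 (array([0.5359, 0.254 ]), array([194.2, 194.3]), 86.4) [0.15068869 0.15344936 0.15636382]
t 50.6 pos [0.5345 0.2555 0.1608] rot [-179.9   -0.2  176.8] q [-44.  15.  17.  97.  -5.  68.  61.]
  turn first(rad) [-0.001 -0.004 -0.001] rows>= 1  then shift [-0.0002  0.0042  0.0908] rows>= 3
0.015594881604740915 [-0.67065003  0.21006024 -1.04023286]
```

```bash
python3 -m jog '[[[-0.0002,0.0042,0.02],[-0.001,-0.004,-0.001],0],[[0,0,0.025],[0,0,0],0],[[0,0,0.02],[0,0,0],0],[[0,0,0.015],[0,0,0],0],[[0,0,0.008],[0,0,0],0],[[0,0,0],[0,0,0],0],[[0,0,0],[0,0,0],0],[[0,0,0],[0,0,0],0],[[0,0,0],[0,0,0],0]]' 45
python3 -c "
from h import *
to(.5349,.2597,.0567,-3.1)"
```

```text
time_s: 51.33
ee_pos: [0.536, 0.2615, 0.0752]
tool_rot: [179.9, 0.2, 177.0]
ft_force: [0.4, -0.5, -2.2]
grip_width: 0.0154
grasp_force: 45.0
t 51.3 pos [0.536  0.2615 0.0752] rot [179.9   0.2 177. ] q [-44.  20.  16. 102.  -6.  59.  62.]
  turn first(rad) [0.002 0.003 0.001] rows>= 1  then shift [ 0.001  -0.0019  0.0185] rows>= 1
```

```bash
python3 -m jog '[[[0.001,-0.0019,0.005],[0.002,0.003,0.001],0],[[0,0,0.004],[0,0,0],0],[[0,0,0],[0,0,0],0],[[0,0,0.003],[0,0,0],0],[[0,0,0.002],[0,0,0],0],[[0,0,0],[0,0,0],0],[[0,0,0],[0,0,0],0]]' 45
python3 -m jog '[[[0,0,0.0015],[0,0,0],0],[[0,0,0.0015],[0,0,0],0],[[0,0,0],[0,0,0],0],[[0,0,0],[0,0,0],0]]' 45
```

```text
time_s: 51.92
ee_pos: [0.534, 0.2594, 0.0597]
tool_rot: [-179.9, -0.1, 176.9]
ft_force: [0.2, 0.3, -2.2]
grip_width: 0.0157
grasp_force: 45.0
time_s: 52.25
ee_pos: [0.5341, 0.2596, 0.0569]
tool_rot: [-180.0, -0.1, 176.9]
ft_force: [-0.5, 0.5, -1.9]
grip_width: 0.0157
grasp_force: 45.0
```

```bash
python3 -m jog '[[[0,0,0.0008],[0,0,0],0],[[0,0,0],[0,0,0],0],[[0,0,0],[0,0,0],0]]' 45; python3 -m jog '[[[0,0,0.0005],[0,0,0],0],[[0,0,0],[0,0,0],0],[[0,0,0],[0,0,0],0]]' 45
```

```text
time_s: 52.5
ee_pos: [0.5342, 0.2595, 0.0566]
tool_rot: [-180.0, -0.1, 176.9]
ft_force: [-2.3, -0.6, 5.3]
grip_width: 0.0158
grasp_force: 45.0
time_s: 52.75
ee_pos: [0.5342, 0.2596, 0.0566]
tool_rot: [-180.0, -0.1, 176.9]
ft_force: [-4.8, -1.8, 11.3]
grip_width: 0.0156
grasp_force: 45.0
```

Seated at the expected height (0.0566). I release, rise and check.

```bash
python3 -m jog '[[[0,0,-0.0012],[0,0,0],0],[[0,0,0],[0,0,0],1],[[0,0,0],[0,0,0],1],[[0,0,0],[0,0,0],1],[[0,0,0],[0,0,0],1],[[0,0,0],[0,0,0],1],[[0,0,0],[0,0,0],1],[[0,0,-0.015],[0,0,0],1],[[0,0,-0.03],[0,0,0],1],[[0,0,-0.04],[0,0,0],1],[[0,0,-0.04],[0,0,0],1],[[0,0,-0.025],[0,0,0],1],[[0,0,0],[0,0,0],1],[[0,0,0],[0,0,0],1]]'
python3 - <<'E'
from h import *
im,d,K,T=cam('wrist'); P=cloud(d,K,T); blobs(P,.043,.056,amin=500); blobs(P,.076,.092,amin=200)
m=(P[...,2]>.043)&(P[...,2]<.056)&(abs(P[...,0]-.534)<.09)&(abs(P[...,1]-.259)<.09); q=P[m]
print('plane',np.linalg.lstsq(np.c_[q[:,:2]-[.534,.259],np.ones(len(q))],q[:,2],rcond=None)[0])
im,d,K,T=cam('scene'); save('s_end',im)
E
```

```text
time_s: 53.92
ee_pos: [0.5351, 0.26, 0.2086]
tool_rot: [179.9, 0.1, 176.9]
ft_force: [-0.2, 0.4, -1.1]
grip_width: 0.0856
grasp_force: 0.0
[279. 176.] 30219 (array([0.5338, 0.2598]), array([190.6, 189.8]), 86.9) z 0.0499
[196. 350.] 730 (array([0.7361, 0.1447]), array([74.1, 24.4]), 85.8) z 0.0477
[279. 193.] 1362 (array([0.5331, 0.2599]), array([15.8, 78.7]), 87.2) z 0.0838
plane [-9.45163454e-04 -5.36583553e-05  4.99280445e-02]
```

View pics/s_end.png

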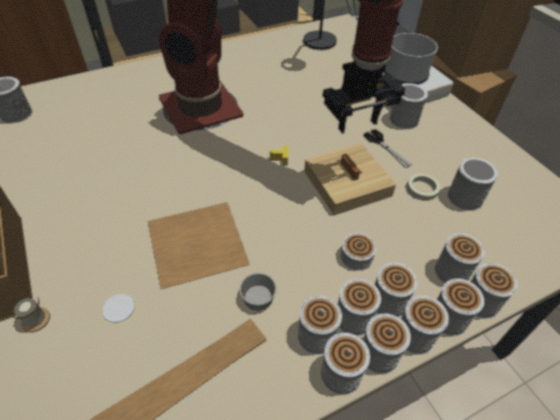

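The final scene shows the cover level on the tray at (349,175), with the plate top at 0.0499 as at the start. The pad at (197,243) is empty, no parts remain on the table, and the bystanders are where they were.

```bash
python3 -c "
from cell import *
print(job_done())"
```

```text
the job is handed in; nothing more can be done
None
```

I pressed the T, Z and U fully home (no L was on the table), set the cover back level on the tray with nothing else disturbed, and handed the job in at about 54 s; pressing peaked at 10–13 N, over the 4–8 N asked.

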